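Stand carved panels in the drying cradle

ROBOT

A 7-joint arm with a two-finger parallel gripper is mounted at the origin on the work surface. World frame = base frame: x ahead of the robot, y to its left, z up, the work surface at z = 0. Lengths are in m, angles in rad, forces in N, time in s.
With the tool pointing down it reaches from about 0.425 to 0.875 m from the base axis. Payload 4.7 kg.
Tool frame: the origin (TCP) lies between the finger pads; the fingertips stand 19 mm ahead of it and the grasp point (between the pads) is the TCP (ctrl.tip_extent is the distance from the TCP to the fingertips, in m); z points along the fingers, y is the line along which they close (so a half turn about z gives the same grasp; the last joint's range is limited). The gripper opens to 87 mm and grips with 3 to 60 N. Pads are 19 mm wide; open, the fingers measure 117 mm over their backs; the gripper's body (75 mm by 190 mm) begins 51 mm behind the grasp point.
Start: joints at [-1.335, 0.321, -0.07, 1.45, 0.023, 1.371, -0.057], TCP at [0.143, 0.634, 0.242] pointing down, gripper open.
Joint ranges: [-2.86, 2.86], [-0.3, 2.09], [-1.38, 1.24], [0.06, 2.45], [-1.56, 4.7], [0.09, 2.05], [-2.69, 2.69]. Speed limits (rad/s): [2.57, 2.57, 3.14, 3.14, 3.14, 3.14, 3.14].

INTERFACE

Orientations are given as a rotation vector (axis times angle).
In Python, from bench import ctrl gives the robot as it stands.
- The arm moves only by the shell command python3 -m crank 'ROWS' [OPENING] [FORCE]. ROWS is JSON, a list of rows, each an object of numbers: "tx", "ty", "tz": the shift along the tool's x, y, z in mm; "turn": the turn about the tool's z in units of 5 degrees (1.0 is 5 degrees). In form: [{"tx": .., "ty": .., "tz": .., "turn": ..}, ...]. A call has 1 to 5 rows; each row is the pose to reach, as a shift and turn from the pose commanded when the call began, along the tool's axes at that moment; what a row does not reach only later rows make up. A row lasts 1/8 s, in which the tool goes at most 62.5 mm and 10.7 degrees, less where a joint would pass 70% of its speed; a pose out of reach is approached as far as the arm can. A call with a gripper value outside its range is refused whole. OPENING is the finger opening in mm, from 0 to 87, set as the call begins (- or left out, the last holds). The fingers move at their own pace and stop on an object; FORCE is the grip in N (left out, the last holds). Time passes only in rows, so rows that repeat a pose let the fingers close. It gives the time, the measured TCP pose, the force, the opening and the grip force at its end, in the units of the state.
- ctrl.get_state(): the state, without advancing time (a new reading comes with each control period).
- ctrl.get_image(name): name is "scene" or "side" or "wrist"; returns (picture, depth): 420x560x3 uint8, red, green, blue; 420x560 float32, m along the optical axis (not along the pixel's ray), 0 where there is no reading.
- ctrl.camera_model(name): a dict with "intrinsics" (3x3 intrinsics, pixels), "origin" and "orientation" of the camera in the world. Camera axes: x right, y down, z forward; pixel columns grow to the right and rows downward; lengths in m; the calibration is good to about 2 mm. A picture is of the moment at which its call begins: read the wrist's pose just before it. camera_model takes no time and is no camera call; for the wrist camera it gives the pose at the moment of the call.
- ctrl.close_job(): hands the job in; it is judged then, once.
Trained networks look in the newest picture that a camera, given by its name, has taken for a name from the list of things; names that differ only in an ending like _2 or _b are one class to them, and where a whole thing is asked for, a point or a joint stands for the part that bears it (a point fixed in the world has none). Each returns a list of dicts, best first, with "confidence" (0 to 1); they miss things now and then, are a little off and sometimes report something else, mostly with a low value. They report only what shows in the picture. A call takes as long as a camera call. They do not tell look-alikes from the thing itself.
- ctrl.recognise(camera, query): "xyz" ([x, y, z] in m, in world coordinates, good to about 4 mm: the middle of the surface that is visible of it).
- ctrl.mark_of(camera, query): "xyz" ([x, y, z] in m, in world coordinates, good to about 4 mm: a listed point, or the origin of a listed thing).
The state is a dict: "time": time; "joint_positions": joint angles; "qd": joint speeds; "joint_torque": joint torques, N m; "position": TCP position; "tool_rot": TCP orientation; "ft_force": force on the tool from outside, world axes, zero at the start; "torque": the same for the moment, N m; "grip_width": opening from 0.0 (shut) to 1.0 (fully open); "grip_force": force on a finger pad.
Only numpy, scipy, OpenCV 4.12 (cv2) and the standard library are available. Lean on these libraries where they do the work, as an engineer would, in place of code of your own. Each camera call takes 0.05 s, during which the arm holds its last target. There are 200 camera calls.

TASK

Draw the cradle's fence fully back to its stop, take out the gouge that was left in the cradle and lay it flat in the wooden tool tray, and stand every carved panel upright on a short edge, side by side in the cradle close against the fixed back rail. Then slide the fence fully home so that it holds them upright. The carving is soft limewood: grip a panel with no more than about 30 N and press on none, and do not disturb the other things on the bench.

Things in the scene. Friction and masses are not known exactly. Their poses are not given: they have to be found in the camera images.
- cradle: fixed drying cradle: plywood base 150 (x) x 380 (y) x 12 mm. Origin: centre of its underside; x points to the fixed back rail, y along the rail, z up. Wooden back rail along the far edge: 18 mm thick, face at x = +57 mm, top 45 mm above the bench. The sliding fence is parallel to it: 16 mm thick, 360 mm long, top 45 mm above the bench.
- seat (a point): point on the cradle's base top (12 mm above the bench), midway along the rail and midway between the rail and the closed fence: 11.5 mm in front of the rail's face. Axes as the cradle's.
- fence (a joint): travel of the fence in m: 0 = home (its face 23 mm from the rail's face), 0.085 = fully drawn back along the cradle's -x (108 mm from the rail). End stops at both ends; friction about 2.5 N; stays where it is left. It may tip over a panel that stands more than a few mm off the rail.
- fence_grip (a point): upright black grip of the fence, 16 mm (cradle x) x 36 mm (y) x 45 mm high, top 87 mm above the bench; the point is at its middle, 68 mm above the bench. It stands 45 mm in front of the fence's face on a steel tab (34 to 42 mm above the bench) and moves with the fence.
- gouge: carving gouge 190 mm long, about 0.12 kg, at first in the cradle along the rail, some 50 mm from the rail's face. Origin at mid-length on its axis, 11 mm above what it lies on; x points to the blade's end. Square wooden handle 22 x 22 mm from x = -95 to +20 mm, steel blade 10 x 5 mm from +20 to +95 mm.
- gouge_grip (a point): point on the axis of the gouge's handle, 30 mm from the origin towards the butt, near the centre of mass.
- tray: wooden tool tray, fixed, 250 (x) x 120 (y) x 30 mm high, walls and floor 6 mm. Origin: centre of its underside, x along its length.
- panel0: carved limewood panel, 100 (x) x 50 (y) x 20 mm (z), 0.06 to 0.13 kg, at first lying flat on the bench near the robot. Origin at its centre; x along its length, z through its thickness. Both faces are alike and either short edge may be the foot. May be absent.
- panel1: carved limewood panel, 100 (x) x 50 (y) x 20 mm (z), 0.06 to 0.13 kg, at first lying flat on the bench near the robot. Origin at its centre; x along its length, z through its thickness. Both faces are alike and either short edge may be the foot. May be absent.
- panel2: carved limewood panel, 100 (x) x 50 (y) x 20 mm (z), 0.06 to 0.13 kg, at first lying flat on the bench near the robot. Origin at its centre; x along its length, z through its thickness. Both faces are alike and either short edge may be the foot. May be absent.
- panel3: carved limewood panel, 100 (x) x 50 (y) x 20 mm (z), 0.06 to 0.13 kg, at first lying flat on the bench near the robot. Origin at its centre; x along its length, z through its thickness. Both faces are alike and either short edge may be the foot. May be absent.
- mug: white mug 80 mm wide, 90 mm high; origin at the centre of its underside; leave it alone
- tumbler: clear plastic tumbler 76 mm wide, 120 mm high; origin at the centre of its underside; leave it alone
- mallet: round wooden carver's mallet lying on its side, head 66 mm thick, 200 mm long; origin at the centre of its underside; leave it alone
- stone: grey sharpening stone 150 x 50 x 24 mm; origin at the centre of its underside; leave it alone
- offcut: wood offcut 60 x 50 x 40 mm; origin at the centre of its underside; leave it alone
- tape: orange tape measure, 60 mm wide, 30 mm high; origin at the centre of its underside; leave it alone
- glue: yellow glue bottle 56 mm wide, 160 mm high; origin at the centre of its underside; leave it alone
Things that resemble listed ones, but are neither listed nor needed, are in the scene too. Leave any blue look-alike of the panel3 alone.

How it is judged:
On the way, in this order (a step that is already met when the one before it is completed fails the run):
1. the fence is drawn fully back to its stop (value of joint fence above 0.081 m), for 0.2 s.
2. the gouge lies in the tool tray and every panel stands upright on a short edge between the rail and the drawn-back fence (x of gouge in the frame of tray between -0.045 and 0.045 m and y of gouge in the frame of tray between -0.055 and 0.055 m and z of gouge in the frame of tray below 0.024 m and angle between the x axis of each of panel0, panel1, panel2, panel3 and the z axis of cradle, either way round below 0.17 rad and x of panel0 in the frame of seat between -0.08 and 0.014 m and y of panel0 in the frame of seat between -0.165 and 0.165 m and z of panel0 in the frame of seat between 0.044 and 0.056 m and x of panel1 in the frame of seat between -0.08 and 0.014 m and y of panel1 in the frame of seat between -0.165 and 0.165 m and z of panel1 in the frame of seat between 0.044 and 0.056 m and x of panel2 in the frame of seat between -0.08 and 0.014 m and y of panel2 in the frame of seat between -0.165 and 0.165 m and z of panel2 in the frame of seat between 0.044 and 0.056 m and x of panel3 in the frame of seat between -0.08 and 0.014 m and y of panel3 in the frame of seat between -0.165 and 0.165 m and z of panel3 in the frame of seat between 0.044 and 0.056 m and value of joint fence above 0.03 m), for 0.3 s.
At the end, for the whole second after the job is handed in: fence within 4 mm of home; every panel present upright within 0.17 rad on the cradle's base, within 14 mm of the middle of the closed gap and 165 mm of the cradle's middle along the rail; gouge lies in the tray, centre within 45 mm along and 55 mm across; all at rest and released (value of joint fence below 0.004 m and x of gouge in the frame of tray between -0.045 and 0.045 m and y of gouge in the frame of tray between -0.055 and 0.055 m and z of gouge in the frame of tray below 0.024 m and angle between the x axis of each of panel0, panel1, panel2, panel3 and the z axis of cradle, either way round below 0.17 rad and x of panel0 in the frame of seat between -0.014 and 0.014 m and y of panel0 in the frame of seat between -0.165 and 0.165 m and z of panel0 in the frame of seat between 0.044 and 0.056 m and x of panel1 in the frame of seat between -0.014 and 0.014 m and y of panel1 in the frame of seat between -0.165 and 0.165 m and z of panel1 in the frame of seat between 0.044 and 0.056 m and x of panel2 in the frame of seat between -0.014 and 0.014 m and y of panel2 in the frame of seat between -0.165 and 0.165 m and z of panel2 in the frame of seat between 0.044 and 0.056 m and x of panel3 in the frame of seat between -0.014 and 0.014 m and y of panel3 in the frame of seat between -0.165 and 0.165 m and z of panel3 in the frame of seat between 0.044 and 0.056 m and linear speed of each of panel0, panel1, panel2, panel3, gouge below 0.03 m/s); the robot touches nothing.
It fails at once if the fingers press on a panel with more than 70 N in all (both pads added: about 35 N each) (contact force between the fingers and panel0 above 70 N or contact force between the fingers and panel1 above 70 N or contact force between the fingers and panel2 above 70 N or contact force between the fingers and panel3 above 70 N).
It fails at once if another thing on the bench is shifted more than 3 cm (distance of any of mug, tumbler, mallet, stone, offcut, tape, glue from where it was at the start of the episode above 0.03 m).
Of panel0, panel1, panel2, panel3 only 3 to 4 are there at a start; the rules pass over those that are not, and their reading is None.
At some moment in a run one of panel0, panel1, panel2, panel3 may be knocked a few centimetres aside while the robot is not near it.
Once in a run the grip may slacken for a moment while it holds something.
It also fails if it takes over 210 s, if anything falls off the work surface, if the arm or the gripper's body presses on something with over 40 N, if the wrist force passes 120 N, or if a joint passes its speed limit or range.

## Working session

There is one attempt and no reset: what is moved stays moved. The work goes in short steps, Python scripts to look and compute and a shell command to move; the robot and the scene stay as the last step left them, time stands still between calls to the robot, and variables do not carry over. Pictures are saved under pics/ and viewed, at most 14 in all, crops included, and the job is handed in when it is done.

```bash
ls; mkdir -p pics; cat > h.py <<'E'
import numpy as np, cv2, json
from bench import ctrl
from scipy.spatial.transform import Rotation as R
def grab(n,name=None):
    m=ctrl.camera_model(n); p,d=ctrl.get_image(n)
    if name: cv2.imwrite('pics/'+name+'.png',p[:,:,::-1])
    return p,d,m
def rot(m):
    o=np.array(m['orientation'],float)
    return o if o.shape==(3,3) else R.from_rotvec(o).as_matrix()
def cloud(d,m):
    K=np.array(m['intrinsics']);v,u=np.indices(d.shape)
    c=np.stack([(u-K[0,2])/K[0,0]*d,(v-K[1,2])/K[1,1]*d,d],-1)
    return c@rot(m).T+np.array(m['origin'])
def proj(x,m):
    c=rot(m).T@(np.array(x)-np.array(m['origin']));K=np.array(m['intrinsics']);q=K@c
    return (q[:2]/q[2]).round().astype(int)
def st():
    s=ctrl.get_state();T=R.from_rotvec(s['tool_rot']).as_matrix()
    return s,np.array(s['position']),T
E
python3 - <<'E'
from h import *
for n in ('scene','side'):
    p,d,m=grab(n,n+'0'); print(n,np.round(m['origin'],3),m['orientation'])
    for q in ['cradle','seat','fence_grip','gouge','gouge_grip','tray','panel0']:
        print(q,[(np.round(r['xyz'],3).tolist(),round(r['confidence'],2),proj(r['xyz'],m).tolist()) for r in ctrl.mark_of(n,q)])
s,p,T=st();print(p,T.round(3),s['time'],s['grip_width'])
E
```

```text
pics
scene [1.258 0.151 1.041] [-1.72684594 -1.96197235  0.68093368]
cradle [([0.602, 0.01, 0.002], 0.67, [263, 254])]
seat [([0.644, 0.011, 0.014], 0.68, [261, 264])]
fence_grip [([0.538, 0.007, 0.065], 0.56, [265, 224])]
gouge [([0.602, 0.011, 0.0], 0.74, [264, 254]), ([0.602, 0.052, 0.022], 0.68, [277, 252])]
gouge_grip [([0.606, 0.026, 0.024], 0.66, [268, 252]), ([0.641, 0.013, 0.015], 0.33, [262, 263])]
tray [([0.542, -0.392, -0.003], 0.7, [140, 225])]
panel0 [([0.444, 0.203, 0.012], 0.97, [332, 217]), ([0.453, -0.208, 0.006], 0.86, [203, 207]), ([0.429, 0.435, 0.001], 0.75, [405, 222]), ([0.197, -0.278, 0.009], 0.73, [202, 150]), ([0.432, -0.093, 0.01], 0.72, [240, 205])]
side [ 0.157 -0.632  0.738] [-2.24947255  0.53599225 -0.22050977]
cradle [([0.596, 0.015, -0.004], 0.96, [323, 229]), ([0.545, 0.008, 0.065], 0.7, [308, 216])]
seat [([0.648, 0.015, 0.015], 0.78, [341, 217]), ([0.45, -0.204, 0.016], 0.7, [318, 308]), ([0.598, 0.017, -0.002], 0.4, [323, 227]), ([0.447, 0.077, 0.011], 0.28, [261, 228])]
fence_grip [([0.543, 0.006, 0.068], 0.91, [308, 216]), ([0.449, -0.204, 0.011], 0.23, [317, 309])]
gouge [([0.603, 0.051, 0.025], 0.58, [319, 211]), ([0.603, 0.022, 0.023], 0.38, [325, 218])]
gouge_grip [([0.602, 0.02, 0.026], 0.59, [325, 218])]
tray [([0.534, -0.388, 0.001], 0.8, [406, 369])]
panel0 [([0.45, -0.202, 0.015], 0.91, [317, 308]), ([0.291, 0.289, 0.011], 0.84, [178, 199]), ([0.446, 0.079, 0.011], 0.74, [260, 228]), ([0.192, -0.286, 0.013], 0.61, [215, 399]), ([0.435, -0.092, 0.008], 0.56, [287, 276]), ([0.44, 0.201, 0.006], 0.55, [240, 202])]
[0.14303974 0.63409436 0.24162045] [[-0.975  0.22   0.   ]
 [ 0.22   0.975  0.   ]
 [-0.     0.    -1.   ]] 0.8 1.0005181102382386
```

View pics/scene0.png

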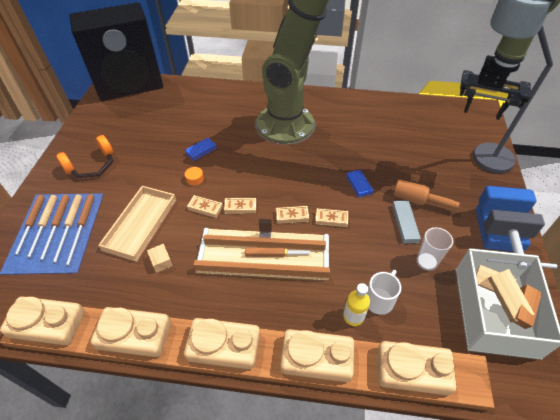

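View pics/side0.png

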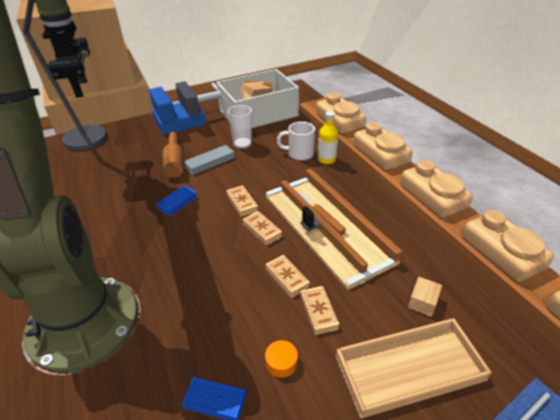

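The scene picture shows four light panels at (205,207), (240,205), (292,214) and (332,217). The gouge is in the cradle at (270,253), the fence grip at (265,225) and the tray at (140,222). The side view agrees.

Look-alikes, by pixel in the scene picture:
- **Panels:** blue blocks at (201,149) and (360,183). I'll leave these alone.
- **Gouge:** tools on the blue mat at (35–90,230). I want the one in the cradle.
- **Tray:** the grey box at (505,300). I want the wooden tray at (140,222).

Next I move the wrist over the cradle for close views.

```bash
python3 -m crank '[{"tz":-60},{"tx":-30,"ty":-35,"tz":-100,"turn":2},{"tx":-65,"ty":-75,"tz":-130,"turn":4},{"tx":-105,"ty":-115,"tz":-150,"turn":6},{"tx":-145,"ty":-155,"tz":-150,"turn":8}]'
python3 -c "
from h import *
s,p,T=st();d=np.array([.52,.05,.39])-p
print((T.T@d*1000).round(),T.round(2),s['joint_positions'])"
```

```text
[-496. -487. -148.] [[-0.98  0.22  0.  ]
 [ 0.22  0.98  0.  ]
 [-0.    0.   -1.  ]] [-1.33487802  0.32095945 -0.07007981  1.45048463  0.02258715  1.37079373
 -0.0569003 ]$[0]: bad value
```

```bash
python3 -m crank '[{"tx":0,"ty":0,"tz":-60,"turn":0},{"tx":-30,"ty":-35,"tz":-100,"turn":2},{"tx":-65,"ty":-75,"tz":-130,"turn":4},{"tx":-105,"ty":-115,"tz":-150,"turn":6},{"tx":-145,"ty":-155,"tz":-150,"turn":8}]'
python3 -c "
from h import *
s,p,T=st();d=np.array([.52,.05,.39])-p
print((T.T@d*1000).round(),T.round(2),s['joint_positions'])"
```

```text
time: 1.42
position: [0.2515, 0.45, 0.3939]
tool_rot: [-1.402, -2.811, -0.007]
ft_force: [0.7, 0.1, -0.0]
grip_width: 1.001
grip_force: 0.0
[-481.  -26.    3.] [[-0.6  0.8  0. ]
 [ 0.8  0.6  0. ]
 [ 0.   0.  -1. ]] [-1.20132947e+00 -1.26457735e-03  8.87630546e-02  1.52072023e+00
  3.14179922e-05  1.61753713e+00 -4.67286938e-01]
```

```bash
python3 -m crank '[{"tx":-60,"ty":-5,"tz":0,"turn":2},{"tx":-120,"ty":-8,"tz":0,"turn":4},{"tx":-180,"ty":-10,"tz":0,"turn":6},{"tx":-240,"ty":-13,"tz":0,"turn":7.4},{"tx":-300,"ty":-16,"tz":0,"turn":7.4}]'
python3 -c "
from h import *
s,p,T=st();d=np.array([.52,.05,.39])-p
print((T.T@d*1000).round(),T.round(2),s['joint_positions'])"
```

```text
time: 2.05
position: [0.4202, 0.2008, 0.3919]
tool_rot: [-2.217, -2.226, -0.002]
ft_force: [0.6, 0.1, 0.5]
grip_width: 0.997
grip_force: 0.0
[-151.   99.    2.] [[-0.  1.  0.]
 [ 1.  0.  0.]
 [ 0.  0. -1.]] [-0.92808754 -0.12758969  0.38069995  1.63345779  0.04691748  1.62528129
 -0.54337894]
```

Now tool x = world y, tool y = world x and tool z = down.

```bash
python3 -m crank '[{"tx":-50,"ty":32,"tz":0,"turn":0},{"tx":-100,"ty":65,"tz":0,"turn":0},{"tx":-150,"ty":80,"tz":0,"turn":0},{"tx":-190,"ty":80,"tz":0,"turn":0},{"tx":-190,"ty":80,"tz":0,"turn":0}]'
cat >> h.py <<'E'
def look(name=None,qs=('cradle','seat','fence_grip','gouge','gouge_grip','tray','panel0')):
    p,d,m=grab('wrist',name)
    for q in qs: print(q,[(np.round(r['xyz'],3).tolist(),round(r['confidence'],2),proj(r['xyz'],m).tolist()) for r in ctrl.mark_of('wrist',q)])
    return p,d,m
E
python3 -c "
from h import *
p,d,m=look('w1')
s,q,T=st();print(q,s['joint_positions'])
print(m['origin'],rot(m).round(2)); np.savez('w1',p=p,d=d,C=cloud(d,m))"
```

```text
time: 2.68
position: [0.5004, 0.0086, 0.3922]
tool_rot: [2.224, 2.218, 0.001]
ft_force: [0.3, 0.4, -0.2]
grip_width: 0.997
grip_force: 0.0
cradle [([0.601, 0.011, 0.001], 0.74, [348, 160]), ([0.451, 0.082, 0.009], 0.24, [245, 110])]
seat [([0.644, 0.017, 0.01], 0.74, [378, 156]), ([0.448, 0.08, 0.008], 0.49, [243, 111])]
fence_grip [([0.539, 0.01, 0.066], 0.71, [310, 167])]
gouge [([0.6, 0.056, 0.03], 0.97, [352, 130])]
gouge_grip []
tray [([0.429, -0.09, 0.011], 0.46, [234, 226])]
panel0 [([0.45, 0.081, 0.011], 0.97, [244, 111]), ([0.443, 0.202, 0.008], 0.95, [236, 15]), ([0.437, -0.09, 0.01], 0.62, [239, 226]), ([0.447, -0.206, 0.01], 0.6, [247, 294])]
[0.50033008 0.0141414  0.39148458] [-0.74738585 -0.06090268  0.63734641  1.57074252  0.03630163  1.6198863
 -0.10201362]
[0.49896436 0.08583224 0.53504588] [[ 1.   -0.    0.  ]
 [-0.   -0.96 -0.28]
 [ 0.    0.28 -0.96]]
```

View pics/w1.png

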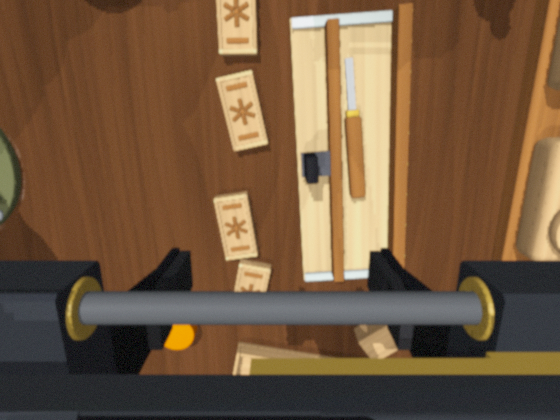

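The wrist picture shows the fence at column 335 with its black grip at (311,167), the rail at column 403, and the gouge with its handle at (355,155) and blade up (+y). The panels are at (237,25), (242,110), (236,227) and (250,280). Now I measure from depth.

```bash
cat >> h.py <<'E'
def blobs(C,box,zr,minn=60):
    x0,x1,y0,y1=box
    M=((C[...,0]>x0)&(C[...,0]<x1)&(C[...,1]>y0)&(C[...,1]<y1)&(C[...,2]>zr[0])&(C[...,2]<zr[1])).astype(np.uint8)
    n,L=cv2.connectedComponents(M);out=[]
    for i in range(1,n):
        P=C[L==i]
        if len(P)<minn: continue
        (c,wh,a)=cv2.minAreaRect((P[:,:2]*1000).astype(np.float32))
        if wh[0]<wh[1]: wh=wh[::-1];a+=90
        a=(a+90)%180-90
        out.append((np.round(c,1),np.round(wh,1),round(a,1),round(float(np.median(P[:,2])),4),len(P)))
    for o in out: print(*o)
    return out
E
python3 -c "
from h import *
C=np.load('w1.npz')['C']
print('bench',np.median(C[40:60,100:180,2]))
print('panels');blobs(C,(.38,.5,-.3,.3),(.012,.03))
print('walls');blobs(C,(.5,.72,-.25,.25),(.036,.055))
print('grip');blobs(C,(.5,.62,-.05,.08),(.07,.1),20)
print('gouge');blobs(C,(.57,.66,-.15,.2),(.017,.034))
p,d,m=grab('scene');C=cloud(d,m)
print('panels');blobs(C,(.38,.5,-.3,.3),(.012,.03),30)
print('walls');blobs(C,(.5,.72,-.25,.25),(.036,.055),30)
print('grip');blobs(C,(.5,.62,-.05,.08),(.07,.1),10)
print('tray');blobs(C,(.4,.7,-.6,-.24),(.02,.04),10)
"
```

```text
bench -0.000526346049768589
panels
[444.  186.6] [63.3 50.2] -89.4 0.0186 2079
[447.8  80.7] [99.9 50.2] -77.8 0.0184 2713
[433.  -89.1] [100.7  50.3] -81.6 0.0181 2119
[ 455.8 -175.8] [50.  49.1] -11.6 0.0179 859
walls
[665.1  31.8] [352.6  18.9] -86.3 0.0444 3828
[557.3  11.1] [358.6  56.3] -86.2 0.0442 3646
grip
[540.3  10.3] [36.1 16.2] -86.1 0.086 380
gouge
[647.5  99.6] [241.7  70. ] -68.3 0.0218 962
[602.   54.5] [189.5  22.6] -83.1 0.0319 1628
[575.1 -78.6] [142.7   0.5] -86.2 0.0259 126
panels
[ 452.6 -203.6] [103.8  52.9] 79.5 0.0186 430
[436.3 -91.5] [99.6 55.5] -83.0 0.0188 425
[451.5  78.4] [99.6 54.5] -76.0 0.0188 449
[446.4 202. ] [98.1 55.2] -88.6 0.019 443
walls
[566.6   8.8] [357.1  47.6] -86.1 0.0442 837
[669.2  15.7] [379.   22.2] -86.2 0.0446 929
grip
[543.5   8.6] [35.  16.8] -86.5 0.0848 93
tray
[ 540.4 -388.6] [254.1 124.4] -11.1 0.028 670
[ 519.5 -570. ] [121.5  19.8] 9.0 0.0244 169
[ 578.  -595.9] [18.1  5.6] 7.4 0.0231 12
[ 666.3 -282.2] [64.  49.7] 35.5 0.038 225
```

```bash
python3 -m crank '[{"tx":-1,"ty":20,"tz":60,"turn":-0.8},{"tx":-2,"ty":40,"tz":120,"turn":-0.8},{"tx":-3,"ty":40,"tz":180,"turn":-0.8},{"tx":-3,"ty":40,"tz":240,"turn":-0.8},{"tx":-3,"ty":40,"tz":260,"turn":-0.8}]' 45 20
python3 -m crank '[{"tx":0,"ty":0,"tz":0,"turn":0},{"tx":0,"ty":0,"tz":0,"turn":0}]'
python3 -c "
from h import *
s,p,T=st();d=np.array([.5403,.0103,.068])-p
print(p,(T.T@d*1000).round(1),T.round(3),s['joint_positions'])
p,d,m=grab('wrist');C=cloud(d,m)
blobs(C,(.5,.62,-.05,.08),(.07,.1),20)
for q in ('wrist','side'):
  grab(q) if q=='side' else 0
  print(ctrl.mark_of(q,'fence_grip')[:1])
"
```

```text
time: 3.75
position: [0.5376, 0.0105, 0.1274]
tool_rot: [-2.133, -2.301, 0.009]
ft_force: [0.2, 0.7, 0.6]
grip_width: 0.553
grip_force: 0.0
time: 4.0
position: [0.5414, 0.0105, 0.1329]
tool_rot: [2.135, 2.302, 0.003]
ft_force: [0.3, -0.9, -0.4]
grip_width: 0.519
grip_force: 0.0
[0.54144187 0.01048376 0.13287713] [-0.1 -1.3 64.9] [[-0.075  0.997  0.002]
 [ 0.997  0.075  0.   ]
 [ 0.     0.002 -1.   ]] [-0.68105022  0.19739844  0.68219326  1.87880192 -0.13882265  1.11045989
  0.12856976]
[540.3  10.3] [35.7 15.8] -85.5 0.0862 1746
[{'xyz': [0.5427, 0.0106, 0.067], 'confidence': 0.9}]
[{'xyz': [0.6461, 0.0162, 0.0166], 'confidence': 0.63}]
```

```bash
python3 -m crank '[{"tx":0,"ty":0,"tz":30,"turn":0},{"tx":0,"ty":0,"tz":55,"turn":0},{"tx":0,"ty":0,"tz":65,"turn":0},{"tx":0,"ty":0,"tz":65,"turn":0}]'
python3 -m crank '[{"tx":0,"ty":0,"tz":0,"turn":0},{"tx":0,"ty":0,"tz":0,"turn":0},{"tx":0,"ty":0,"tz":0,"turn":0},{"tx":0,"ty":0,"tz":0,"turn":0}]' 10 25
python3 -m crank '[{"tx":0,"ty":-10,"tz":0,"turn":0},{"tx":0,"ty":-20,"tz":0,"turn":0},{"tx":0,"ty":-28,"tz":0,"turn":0},{"tx":0,"ty":-33,"tz":0,"turn":0},{"tx":0,"ty":-36,"tz":0,"turn":0}]'
python3 -m crank '[{"tx":0,"ty":-1,"tz":0,"turn":0},{"tx":0,"ty":-2,"tz":0,"turn":0},{"tx":0,"ty":-2,"tz":0,"turn":0}]'
```

```text
time: 4.7
position: [0.5404, 0.0103, 0.0667]
tool_rot: [-2.137, -2.303, 0.0]
ft_force: [0.5, 0.7, 0.8]
grip_width: 0.515
grip_force: 0.0
time: 5.2
position: [0.5409, 0.0103, 0.067]
tool_rot: [2.137, 2.302, 0.002]
ft_force: [0.6, 0.6, 0.4]
grip_width: 0.184
grip_force: 25.0
time: 5.82
position: [0.5056, 0.008, 0.0669]
tool_rot: [2.135, 2.302, 0.005]
ft_force: [10.2, 3.0, -6.0]
grip_width: 0.183
grip_force: 25.0
time: 6.2
position: [0.5055, 0.008, 0.067]
tool_rot: [2.132, 2.3, 0.008]
ft_force: [12.5, 3.2, -7.3]
grip_width: 0.185
grip_force: 25.1
```

```bash
python3 -m crank '[{"tx":0,"ty":1,"tz":0,"turn":0},{"tx":0,"ty":1,"tz":0,"turn":0},{"tx":0,"ty":1,"tz":0,"turn":0}]' 50 20
python3 -m crank '[{"tx":0,"ty":0,"tz":-40,"turn":0},{"tx":0,"ty":0,"tz":-90,"turn":0},{"tx":5,"ty":50,"tz":-110,"turn":-0.5},{"tx":9,"ty":98,"tz":-110,"turn":-0.5},{"tx":9,"ty":98,"tz":-110,"turn":-0.5}]'
python3 -m crank '[{"tx":0,"ty":0,"tz":0,"turn":0},{"tx":0,"ty":0,"tz":0,"turn":0}]'
python3 -c "
from h import *
p,d,m=look('w2',('gouge','gouge_grip','fence_grip'));C=cloud(d,m)
blobs(C,(.45,.56,-.05,.08),(.07,.1),20)
blobs(C,(.57,.64,-.1,.2),(.022,.04),20)
p,d,m=grab('scene');C2=cloud(d,m);blobs(C2,(.45,.56,-.05,.08),(.07,.1),10)
s,p,T=st();d=np.array([.6056,.0247,.034])-p
print(p,(T.T@d*1000).round(1),T.round(3))
"
```

```text
time: 6.58
position: [0.5024, 0.007, 0.066]
tool_rot: [-2.136, -2.302, 0.003]
ft_force: [0.1, -0.1, -0.1]
grip_width: 0.441
grip_force: 0.0
time: 7.2
position: [0.602, 0.0246, 0.175]
tool_rot: [2.084, 2.35, -0.005]
ft_force: [-1.3, -0.1, 0.8]
grip_width: 0.575
grip_force: 0.0
time: 7.45
position: [0.5994, 0.0232, 0.1765]
tool_rot: [-2.086, -2.347, 0.0]
ft_force: [0.2, -0.1, 0.6]
grip_width: 0.574
grip_force: 0.0
gouge [([0.604, 0.052, 0.026], 0.62, [290, 169])]
gouge_grip []
fence_grip [([0.508, 0.007, 0.067], 0.57, [156, 224])]
[504.6   7.7] [35.8 16.8] -85.7 0.0857 1503
[601.9  54.6] [188.7  22. ] -82.9 0.0327 4829
[0.60021444 0.02377097 0.17697708] [  0.2   5.4 143. ] [[-0.118  0.993  0.   ]
 [ 0.993  0.118  0.001]
 [ 0.001  0.001 -1.   ]]
```

View pics/w2.png

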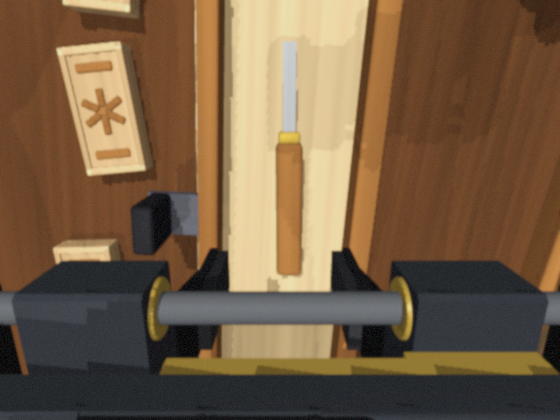

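The fence grip moved 36 mm to x = 504.6, so the fence is at its stop. The gouge handle is at (289,205), aligned with the jaws. Its top measures about 33 mm, as expected. I'll grasp with the TCP at z = 37 mm so the gripper body clears the 87 mm fence grip.

```bash
python3 -m crank '[{"tx":0,"ty":6,"tz":50,"turn":0},{"tx":0,"ty":6,"tz":100,"turn":0},{"tx":0,"ty":6,"tz":125,"turn":0},{"tx":0,"ty":6,"tz":140,"turn":0},{"tx":0,"ty":6,"tz":140,"turn":0}]' 50 25
python3 -m crank '[{"tx":0,"ty":0,"tz":0,"turn":0},{"tx":0,"ty":0,"tz":0,"turn":0},{"tx":0,"ty":0,"tz":0,"turn":0},{"tx":0,"ty":0,"tz":0,"turn":0},{"tx":0,"ty":0,"tz":0,"turn":0}]' 10 30
python3 -m crank '[{"tx":0,"ty":0,"tz":-20,"turn":0},{"tx":0,"ty":0,"tz":-60,"turn":0},{"tx":0,"ty":0,"tz":-110,"turn":0},{"tx":0,"ty":0,"tz":-150,"turn":0},{"tx":0,"ty":0,"tz":-150,"turn":0}]'
python3 -c "
from h import *
p,d,m=grab('scene');print(ctrl.mark_of('scene','tray'))
C=cloud(d,m);print('tray');blobs(C,(.4,.7,-.6,-.24),(.02,.04),10)
p,d,m=grab('side');print(ctrl.mark_of('side','tray'))
C=cloud(d,m);print('tray');blobs(C,(.35,.7,-.6,-.24),(.024,.034),10)
s,p,T=st();print(p,T.round(3),s['joint_positions'])
"
```

```text
time: 8.32
position: [0.6061, 0.0245, 0.0361]
tool_rot: [-2.085, -2.349, 0.001]
ft_force: [0.6, -0.6, 0.4]
grip_width: 0.576
grip_force: 0.0
time: 8.95
position: [0.6069, 0.0246, 0.0371]
tool_rot: [2.086, 2.349, 0.001]
ft_force: [-0.5, 0.7, 3.6]
grip_width: 0.25
grip_force: 30.0
time: 9.57
position: [0.6088, 0.0241, 0.1913]
tool_rot: [2.083, 2.345, 0.01]
ft_force: [-0.0, 0.7, -1.5]
grip_width: 0.254
grip_force: 30.0
[{'xyz': [0.5387, -0.3921, -0.0029], 'confidence': 0.9}]
tray
[ 541.3 -389.8] [252.7 127.2] -10.8 0.0277 670
[ 520.4 -570.2] [120.   20.3] 9.1 0.0241 168
[ 440.5 -245.4] [14.9 10.7] -8.4 0.0207 10
[ 570.8 -595.6] [28.5  6.7] 5.2 0.0231 18
[ 666.9 -281.7] [64.5 49.6] 35.2 0.0378 198
[{'xyz': [0.5386, -0.3893, -0.001], 'confidence': 0.62}]
tray
[ 639.8 -300.3] [48.4  4.6] -53.4 0.029 78
[ 538.8 -389.7] [251.1 121.4] -11.2 0.0303 1646
[ 354.6 -270.4] [39.1  9.2] 89.9 0.0315 72
[0.60546629 0.02455396 0.18533161] [[-0.118  0.993 -0.002]
 [ 0.993  0.118 -0.   ]
 [ 0.    -0.002 -1.   ]] [-0.66712499  0.30899738  0.70686107  1.66104307 -0.20926925  1.2515047
  0.20149971]
```

```bash
python3 -m crank '[{"tx":-40,"ty":-14,"tz":0,"turn":2},{"tx":-90,"ty":-32,"tz":0,"turn":4},{"tx":-145,"ty":-52,"tz":0,"turn":6},{"tx":-200,"ty":-72,"tz":0,"turn":8},{"tx":-255,"ty":-92,"tz":0,"turn":10}]'
python3 -c "
from h import *
s,p,T=st();d=np.array([.5095,-.3843,.18])-p
print(p,(T.T@d*1000).round(1),np.degrees(np.arctan2(T[1,0],T[0,0])),s['grip_width'],s['joint_positions'])"
```

```text
time: 10.4
position: [0.544, -0.2407, 0.1853]
tool_rot: [-2.885, -1.239, 0.002]
ft_force: [1.3, 0.3, -1.7]
grip_width: 0.246
grip_force: 30.0
[ 0.5439699  -0.24074277  0.18529598] [-127.8   73.9    5.3] 46.48029809142217 0.24638737570774616 [-0.41272013  0.34341665  0.96091901  1.69475094 -0.29375028  1.25994054
 -0.14703539]
```

```bash
python3 -m crank '[{"tx":-40,"ty":23,"tz":0,"turn":2},{"tx":-90,"ty":52,"tz":0,"turn":4},{"tx":-128,"ty":74,"tz":0,"turn":6},{"tx":-128,"ty":74,"tz":0,"turn":8},{"tx":-128,"ty":74,"tz":0,"turn":10}]'
python3 -m crank '[{"tx":0,"ty":0,"tz":0,"turn":1.5},{"tx":0,"ty":0,"tz":0,"turn":1.5},{"tx":0,"ty":0,"tz":0,"turn":1.5}]'
python3 -c "
from h import *
s,p,T=st();d=np.array([.5095,-.3843,.031])-p
print(p,(T.T@d*1000).round(1),np.degrees(np.arctan2(T[1,0],T[0,0])),s['grip_width'],s['joint_positions'])
p,d,m=look('w3',('gouge',));C=cloud(d,m);q=p
blobs(C,(.35,.75,-.6,-.25),(.024,.034),30)
blobs(C,(.35,.75,-.6,-.25),(.14,.2),30)
"
```

```text
time: 11.02
position: [0.5102, -0.3841, 0.1849]
tool_rot: [-3.139, 0.101, 0.004]
ft_force: [0.3, 0.5, -0.8]
grip_width: 0.25
grip_force: 30.0
time: 11.4
position: [0.5113, -0.3832, 0.1858]
tool_rot: [-3.128, 0.29, 0.002]
ft_force: [0.4, -0.1, -1.5]
grip_width: 0.244
grip_force: 30.0
[ 0.51133891 -0.38322995  0.18576229] [ -1.4   1.4 154.8] -10.583114391910016 0.2443168051691523 [-0.2236597   0.55353069  1.1452867   1.58395319 -0.51345868  1.34177505
 -0.76986228]
gouge [([0.437, -0.093, 0.012], 0.74, [10, 315]), ([0.536, -0.385, 0.177], 0.62, [275, 224])]
[ 648.5 -301.8] [59.4 27.5] -20.4 0.029 346
[ 571.7 -337.8] [213.6  47.3] -22.7 0.0292 2541
[ 551.1 -425. ] [209.   52.4] -11.0 0.0291 2633
[ 573.8 -597.2] [17.6  5.4] 0.4 0.0246 83
[ 518.5 -569.5] [118.2  13. ] 8.4 0.0248 1410
[ 564.1 -385.4] [121.8  43.7] -1.1 0.1807 11914
[ 479.7 -376.8] [22.  21.2] 78.0 0.182 1526
```

View pics/w3.png

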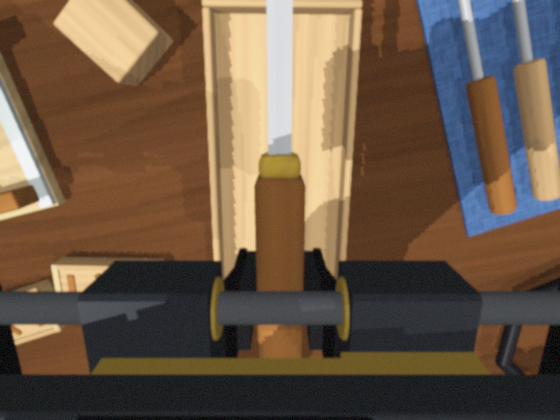

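The gouge is held in line with the tray: handle at (280,230), tray walls at columns 212 and 350. I lower it and release.

```bash
python3 -m crank '[{"tx":-1,"ty":1,"tz":45,"turn":0},{"tx":-1,"ty":1,"tz":90,"turn":0},{"tx":-1,"ty":1,"tz":130,"turn":0},{"tx":-1,"ty":1,"tz":148,"turn":0},{"tx":-1,"ty":1,"tz":154,"turn":0}]'
python3 -m crank '[{"tx":0,"ty":0,"tz":0,"turn":0},{"tx":0,"ty":0,"tz":0,"turn":0},{"tx":0,"ty":0,"tz":0,"turn":0}]' 45 25
python3 -m crank '[{"tx":0,"ty":0,"tz":-30,"turn":0},{"tx":0,"ty":0,"tz":-80,"turn":0},{"tx":0,"ty":0,"tz":-130,"turn":0},{"tx":0,"ty":0,"tz":-190,"turn":0},{"tx":0,"ty":0,"tz":-230,"turn":0}]'
python3 -c "
from h import *
p,d,m=look(None,('gouge',));C=cloud(d,m)
blobs(C,(.35,.75,-.46,-.3),(.018,.034),30)
p,d,m=grab('scene');C=cloud(d,m);blobs(C,(.35,.5,-.3,.3),(.012,.03),30)
p,d,m=grab('side');C=cloud(d,m);blobs(C,(.35,.5,-.3,.3),(.012,.03),30)
s,p,T=st();print(p,s['joint_positions'],np.degrees(np.arctan2(T[1,0],T[0,0])))
"
```

```text
time: 12.12
position: [0.5104, -0.3844, 0.0322]
tool_rot: [-3.128, 0.293, 0.001]
ft_force: [-0.4, 0.3, -0.5]
grip_width: 0.248
grip_force: 30.0
time: 12.5
position: [0.5112, -0.3848, 0.0338]
tool_rot: [3.127, -0.293, 0.003]
ft_force: [0.7, -0.4, -0.6]
grip_width: 0.478
grip_force: 0.0
time: 13.12
position: [0.5106, -0.3852, 0.2663]
tool_rot: [3.126, -0.294, 0.005]
ft_force: [0.1, -0.4, -0.5]
grip_width: 0.518
grip_force: 0.0
gouge [([0.537, -0.39, 0.02], 0.86, [280, 154])]
[ 547.3 -384.3] [235.3 109.9] -11.2 0.029 2519
[ 660.2 -309.1] [39.7 17.9] -0.2 0.0268 146
[ 498.8 -425.4] [246.2  96.6] -36.6 0.0287 2004
[ 537.  -387.7] [190.   21.6] -10.3 0.0268 2807
[ 357.5 -270.9] [42.7 14.5] -89.7 0.022 48
[ 452.9 -203.3] [102.6  53.4] 78.0 0.019 425
[436.5 -91.5] [99.1 54.1] -82.5 0.0188 426
[450.   78.1] [99.5 56.8] -77.8 0.019 442
[447.  201.8] [98.5 54.6] 90.0 0.0192 445
[444.3 202.5] [105.2  51.7] -89.6 0.0199 497
[448.6  78. ] [103.8  52.3] -78.1 0.0197 611
[433.4 -91.8] [101.8  52.1] -82.1 0.0199 858
[ 450.8 -204.2] [102.8  51.1] 78.0 0.02 1044
[ 0.51061723 -0.38467651  0.26357858] [-0.22808838  0.48925543  1.16712459  1.48102844 -0.45108972  1.46425931
 -0.8149548 ] -10.704893013272311
```

```bash
python3 -m crank '[{"tx":-30,"ty":-45,"tz":0,"turn":-2},{"tx":-60,"ty":-90,"tz":0,"turn":-4},{"tx":-93,"ty":-137,"tz":20,"turn":-6},{"tx":-93,"ty":-137,"tz":70,"turn":-8},{"tx":-93,"ty":-137,"tz":110,"turn":-10}]' 75 6
python3 -m crank '[{"tx":0,"ty":0,"tz":0,"turn":-2},{"tx":0,"ty":0,"tz":0,"turn":-4},{"tx":0,"ty":0,"tz":0,"turn":-6},{"tx":0,"ty":0,"tz":0,"turn":-7.7},{"tx":0,"ty":0,"tz":0,"turn":-7.7}]'
cat >> h.py <<'E'
def panels(C,box=(.36,.52,-.32,.32),n=60): return blobs(C,box,(.012,.03),n)
def goto(xyz,ang=None):
    """print rows' shift (mm) and turn for a target; ang = wanted heading of tool x, deg"""
    s,p,T=st();a=np.degrees(np.arctan2(T[1,0],T[0,0]))
    print('at',p.round(4),'head',a.round(1),'w',round(s['grip_width']*87,1),'q',np.round(s['joint_positions'],2))
    print('go tx,ty,tz',(T.T@(np.array(xyz)-p)*1000).round(1),'turn',None if ang is None else round(((a-ang+180)%360-180)/5,2))
E
python3 -c "
from h import *
p,d,m=look('w4',('panel0',));C=cloud(d,m);panels(C)
goto((.4448,-.2333,.022),78)
"
```

```text
time: 13.95
position: [0.445, -0.2281, 0.1515]
tool_rot: [-2.947, -1.072, -0.012]
ft_force: [0.2, 0.4, -0.3]
grip_width: 0.853
grip_force: 0.0
time: 14.58
position: [0.4436, -0.2319, 0.1515]
tool_rot: [-2.445, -1.97, 0.002]
ft_force: [-1.0, -0.3, -0.2]
grip_width: 0.858
grip_force: 0.0
panel0 [([0.437, -0.09, 0.012], 0.91, [231, 18]), ([0.449, -0.208, 0.008], 0.55, [282, 175])]
[ 434.8 -104.6] [70.4 50.1] -81.5 0.0187 6781
[ 450.2 -202. ] [99.7 50.1] 78.3 0.0185 8272
[ 458.9 -311. ] [64.2  2.4] -9.9 0.0149 248
at [ 0.4439 -0.2322  0.1519] head 77.6 w 74.8 q [-0.61  0.1   1.1   1.96 -0.1   1.14  0.32]
go tx,ty,tz [ -0.9   1.2 129.9] turn -0.07
```

View pics/w4.png

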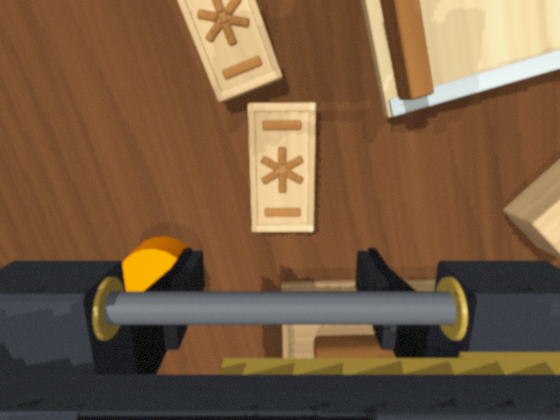

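The panel is at (283,167), squarely between the jaws. The tape measure at (155,262) is left of the finger and lower than the gripper body will go. I grasp 20 mm from the near end.

```bash
python3 -m crank '[{"tx":0,"ty":0,"tz":50,"turn":0},{"tx":0,"ty":0,"tz":95,"turn":0},{"tx":0,"ty":0,"tz":120,"turn":0},{"tx":0,"ty":0,"tz":130,"turn":0},{"tx":0,"ty":0,"tz":130,"turn":0}]' 70 8
python3 -m crank '[{"tx":0,"ty":0,"tz":0,"turn":0},{"tx":0,"ty":0,"tz":0,"turn":0},{"tx":0,"ty":0,"tz":0,"turn":0},{"tx":0,"ty":0,"tz":0,"turn":0}]' 40 8
python3 -m crank '[{"tx":1,"ty":0,"tz":-15,"turn":0},{"tx":5,"ty":0,"tz":-30,"turn":0},{"tx":5,"ty":0,"tz":-30,"turn":0}]'
python3 -c "
from h import *
p,d,m=grab('side','s1');C=cloud(d,m);panels(C)
cv2.imwrite('pics/s1c.png',cv2.resize(p[200:400,200:440,::-1],None,fx=3,fy=3))
p,d,m=grab('wrist');C=cloud(d,m);blobs(C,(.41,.5,-.27,-.14),(.015,.07))
"
```

```text
time: 15.3
position: [0.4443, -0.2326, 0.0225]
tool_rot: [-2.446, -1.971, 0.001]
ft_force: [-0.5, 0.1, 0.5]
grip_width: 0.807
grip_force: 0.0
time: 15.8
position: [0.4452, -0.2325, 0.0232]
tool_rot: [2.444, 1.972, 0.002]
ft_force: [-0.9, 0.4, 5.5]
grip_width: 0.574
grip_force: 8.0
time: 16.18
position: [0.4469, -0.2274, 0.054]
tool_rot: [2.443, 1.973, 0.004]
ft_force: [0.7, 0.2, -1.0]
grip_width: 0.579
grip_force: 8.0
[444.2 202.7] [103.9  51. ] -88.7 0.0198 488
[448.7  78.2] [103.7  52.5] -78.1 0.0198 616
[430.  -70.5] [56.8 51.9] -84.2 0.0201 309
[ 447.6 -314.2] [45.5 11.1] -0.7 0.0224 105
[ 425.2 -141.5] [21.3  3. ] 0.2 0.0193 201
[ 452.8 -189.7] [84.8 73.6] 78.2 0.0485 24622
```

View pics/s1c.png

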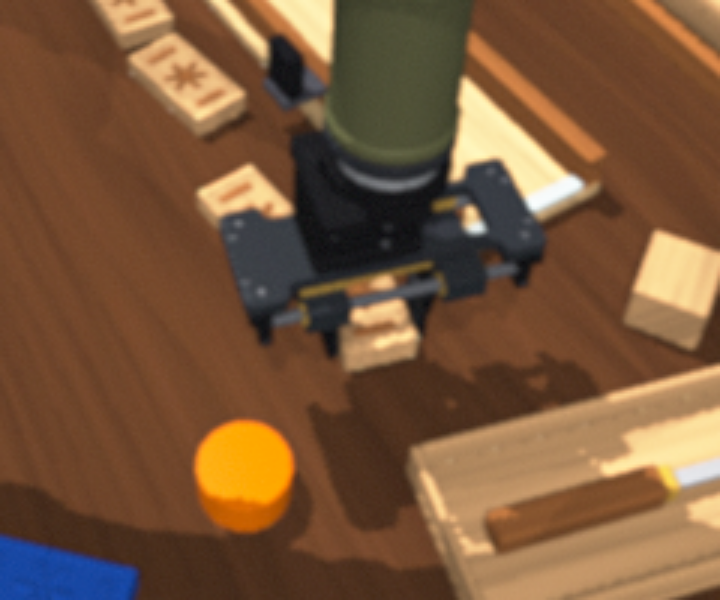

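The panel is held but seems still level at 8 N. I'll measure its tilt and slacken the grip to let it swing.

```bash
cat >> h.py <<'E'
def tilt(C,lim=(-.01,.03)):
    """profile of held panel along tool x: s (mm from TCP) -> z (mm); tool-y strip of the panel's middle"""
    s,p,T=st();L=(C-p)@T
    for a in range(-30,100,10):
        k=(abs(L[...,1])<.018)&(L[...,0]*1000>=a)&(L[...,0]*1000<a+10)&(L[...,2]>-.045)&(C[...,2]>.004)
        if k.sum()>15: print((a+5,int(np.median(C[k][:,2])*1000),int(k.sum())),end=' ')
    print('TCPz',round(p[2]*1000,1),'w',round(s['grip_width']*87,1),s['grip_force'])
E
python3 -c "
from h import *
p,d,m=grab('wrist');tilt(cloud(d,m))"
python3 -m crank '[{"tx":0,"ty":0,"tz":0,"turn":0},{"tx":0,"ty":0,"tz":0,"turn":0}]' 40 3
python3 -c "
from h import *
p,d,m=grab('wrist');tilt(cloud(d,m))"
python3 -m crank '[{"tx":8,"ty":0,"tz":-20,"turn":0},{"tx":16,"ty":0,"tz":-35,"turn":0},{"tx":24,"ty":0,"tz":-45,"turn":0}]' 40 3
python3 -c "
from h import *
p,d,m=grab('wrist');tilt(cloud(d,m))"
```

```text
(-5, 48, 570) (5, 47, 1629) (15, 47, 1651) (25, 48, 1786) (35, 48, 1858) (45, 47, 2000) (55, 47, 2074) (65, 48, 2202) (75, 48, 2355) (85, 47, 278) (95, 19, 801) TCPz 52.5 w 50.3 7.992771416902542
time: 16.58
position: [0.4453, -0.2276, 0.0522]
tool_rot: [-2.445, -1.972, 0.001]
ft_force: [0.6, -0.4, -0.4]
grip_width: 0.577
grip_force: 0.3
(-5, 46, 659) (5, 44, 1727) (15, 43, 1659) (25, 43, 1759) (35, 42, 1800) (45, 40, 1905) (55, 39, 1935) (65, 39, 1983) (75, 38, 2116) (85, 37, 271) (95, 19, 811) TCPz 52.3 w 50.3 0.18180564511567354
time: 17.0
position: [0.451, -0.2042, 0.0982]
tool_rot: [2.445, 1.972, 0.001]
ft_force: [-0.1, 0.6, -0.1]
grip_width: 0.462
grip_force: 0.0
(-25, 17, 731) (-15, 17, 725) (-5, 18, 896) (5, 18, 929) (15, 17, 843) (25, 17, 852) (35, 18, 927) (45, 18, 945) (65, 19, 187) (75, 18, 413) (85, 18, 309) (95, 19, 192) TCPz 99.0 w 40.0 0.0
```

The grip force read 0.3 N, so the grip slackened and the panel dropped 3 cm back to the bench. I'll find it again and check it.

```bash
python3 -m crank '[{"tx":-30,"ty":0,"tz":-50,"turn":0},{"tx":-45,"ty":0,"tz":-70,"turn":0},{"tx":-45,"ty":0,"tz":-70,"turn":0}]' 70 5
python3 -c "
from h import *
p,d,m=grab('wrist');r=panels(cloud(d,m),(.4,.5,-.28,-.12))
c,wh,a=r[0][:3] if abs(r[0][0][1]+202)<25 else r[1][:3]
a=a%180;u=np.array([np.cos(np.radians(a)),np.sin(np.radians(a))])
g=c-38*u;print(c,a,g);goto((g[0]/1000,g[1]/1000,.028),a)"
```

```text
time: 17.42
position: [0.4416, -0.2498, 0.1687]
tool_rot: [2.446, 1.968, 0.004]
ft_force: [-0.0, 1.2, -0.1]
grip_width: 0.718
grip_force: 0.0
[ 438.3 -128.1] [50. 23.] 8.3 0.019 1918
[ 447.6 -203.6] [100.4  50.1] 76.9 0.0185 7741
[ 447.6 -203.6] 76.9 [ 438.98725032 -240.61108676]
at [ 0.4412 -0.2482  0.1674] head 77.7 w 65.0 q [-0.62  0.1   1.15  1.93 -0.1   1.17  0.35]
go tx,ty,tz [  6.9  -3.9 139.4] turn 0.17
```

```bash
python3 -m crank '[{"tx":7,"ty":-4,"tz":50,"turn":0.2},{"tx":7,"ty":-4,"tz":95,"turn":0.2},{"tx":7,"ty":-4,"tz":125,"turn":0.2},{"tx":7,"ty":-4,"tz":139,"turn":0.2},{"tx":7,"ty":-4,"tz":139,"turn":0.2}]' 70 5
python3 -m crank '[{"tx":0,"ty":0,"tz":0,"turn":0},{"tx":0,"ty":0,"tz":0,"turn":0},{"tx":0,"ty":0,"tz":0,"turn":0},{"tx":0,"ty":0,"tz":0,"turn":0}]' 40 5
python3 -m crank '[{"tx":0,"ty":0,"tz":-30,"turn":0},{"tx":0,"ty":0,"tz":-40,"turn":0},{"tx":0,"ty":0,"tz":-40,"turn":0}]'
python3 -c "
from h import *
p,d,m=grab('wrist');tilt(cloud(d,m))"
python3 -m crank '[{"tx":0,"ty":0,"tz":-10,"turn":0},{"tx":0,"ty":0,"tz":-10,"turn":0},{"tx":0,"ty":0,"tz":-10,"turn":0}]' 40 3.5
python3 -c "
from h import *
p,d,m=grab('wrist');tilt(cloud(d,m))"
```

```text
time: 18.1
position: [0.4377, -0.2399, 0.0274]
tool_rot: [-2.461, -1.95, 0.003]
ft_force: [0.1, 0.2, 1.1]
grip_width: 0.808
grip_force: 0.0
time: 18.6
position: [0.4395, -0.2405, 0.0294]
tool_rot: [2.461, 1.951, 0.002]
ft_force: [-1.3, 0.3, 5.7]
grip_width: 0.573
grip_force: 5.0
time: 18.98
position: [0.4392, -0.2402, 0.0688]
tool_rot: [2.461, 1.951, 0.002]
ft_force: [-0.9, 1.0, -0.3]
grip_width: 0.569
grip_force: 5.0
(-5, 57, 1095) (5, 57, 1560) (15, 55, 1608) (25, 54, 1611) (35, 54, 1732) (45, 53, 1793) (55, 51, 1835) (65, 50, 1874) (75, 49, 1969) (85, 49, 1587) TCPz 68.2 w 49.6 4.9995119869709015
time: 19.4
position: [0.4386, -0.2403, 0.0784]
tool_rot: [-2.462, -1.951, 0.0]
ft_force: [-0.4, -0.2, -1.0]
grip_width: 0.575
grip_force: 3.5
(-5, 67, 1081) (5, 66, 1647) (15, 62, 1652) (25, 60, 1622) (35, 58, 1679) (45, 55, 1690) (55, 51, 1684) (65, 49, 1674) (75, 46, 1674) (85, 46, 1013) TCPz 78.3 w 49.8 3.4999794512987137
```

It is pivoting under gravity (about 15°) at 3.5 N. I raise it further and let it swing.

```bash
python3 -m crank '[{"tx":0,"ty":0,"tz":-25,"turn":0},{"tx":0,"ty":0,"tz":-50,"turn":0},{"tx":0,"ty":0,"tz":-50,"turn":0},{"tx":0,"ty":0,"tz":-50,"turn":0},{"tx":0,"ty":0,"tz":-50,"turn":0}]' 40 3.2
python3 -c "
from h import *
p,d,m=grab('wrist');tilt(cloud(d,m))"
python3 -m crank '[{"tx":0,"ty":0,"tz":0,"turn":0},{"tx":0,"ty":0,"tz":0,"turn":0},{"tx":0,"ty":0,"tz":0,"turn":0},{"tx":0,"ty":0,"tz":0,"turn":0},{"tx":0,"ty":0,"tz":0,"turn":0}]' 40 3
python3 -c "
from h import *
p,d,m=grab('wrist');tilt(cloud(d,m))"
```

```text
time: 20.08
position: [0.438, -0.24, 0.1275]
tool_rot: [-2.461, -1.95, 0.002]
ft_force: [-0.0, 0.3, -0.1]
grip_width: 0.573
grip_force: 3.2
(-5, 117, 1137) (5, 111, 2007) (15, 100, 1790) (25, 92, 1631) (35, 83, 1487) (45, 72, 1348) (55, 64, 1210) (65, 57, 679) TCPz 127.6 w 50.1 3.1998756900429726
time: 20.75
position: [0.4388, -0.2404, 0.1286]
tool_rot: [2.462, 1.951, 0.0]
ft_force: [-0.5, -0.2, -0.3]
grip_width: 0.572
grip_force: 3.0
(-5, 118, 1154) (5, 112, 2014) (15, 101, 1777) (25, 93, 1620) (35, 84, 1490) (45, 73, 1351) (55, 65, 1199) (65, 58, 672) TCPz 128.5 w 49.8 2.999820113182068
```

```bash
python3 -m crank '[{"tx":0,"ty":0,"tz":-30,"turn":0},{"tx":0,"ty":0,"tz":-60,"turn":0},{"tx":0,"ty":0,"tz":-60,"turn":0},{"tx":0,"ty":0,"tz":-30,"turn":0},{"tx":0,"ty":0,"tz":-60,"turn":0}]' 40 3
python3 -c "
from h import *
p,d,m=grab('wrist');tilt(cloud(d,m))"
python3 -m crank '[{"tx":0,"ty":0,"tz":50,"turn":0},{"tx":0,"ty":0,"tz":0,"turn":0},{"tx":0,"ty":0,"tz":0,"turn":0},{"tx":0,"ty":0,"tz":50,"turn":0},{"tx":0,"ty":0,"tz":0,"turn":0}]' 40 3
python3 -c "
from h import *
p,d,m=grab('wrist');tilt(cloud(d,m))"
```

```text
time: 21.42
position: [0.4353, -0.2385, 0.184]
tool_rot: [-2.457, -1.947, 0.014]
ft_force: [-0.1, 0.1, 0.1]
grip_width: 0.576
grip_force: 3.0
(-5, 177, 407) (5, 162, 3504) (15, 125, 2105) (25, 92, 989) TCPz 189.5 w 49.7 2.9992415383458138
time: 22.1
position: [0.4312, -0.2362, 0.1779]
tool_rot: [-2.45, -1.943, 0.04]
ft_force: [0.6, 1.7, 1.1]
grip_width: 0.576
grip_force: 3.0
(-5, 164, 742) (5, 141, 4271) (15, 84, 882) TCPz 189.0 w 49.9 2.9984042420983315
```

The panel now hangs nearly upright. I firm the grip and carry it to the cradle with a quarter turn.

```bash
python3 -m crank '[{"tx":0,"ty":0,"tz":0,"turn":0},{"tx":0,"ty":0,"tz":0,"turn":0}]' 40 20
python3 -m crank '[{"tx":25,"ty":25,"tz":0,"turn":1.5},{"tx":60,"ty":60,"tz":0,"turn":3},{"tx":95,"ty":95,"tz":0,"turn":5},{"tx":130,"ty":130,"tz":0,"turn":7},{"tx":156,"ty":158,"tz":0,"turn":9}]'
python3 -m crank '[{"tx":0,"ty":0,"tz":0,"turn":2},{"tx":0,"ty":0,"tz":0,"turn":4},{"tx":0,"ty":0,"tz":0,"turn":5.8},{"tx":0,"ty":0,"tz":0,"turn":5.8}]'
python3 -c "
from h import *
p,d,m=grab('wrist');tilt(cloud(d,m))
goto((.6257,-.1210,.12),3.8)
p,d,m=grab('side','s2');C=cloud(d,m)
cv2.imwrite('pics/s2c.png',cv2.resize(p[130:330,230:470,::-1],None,fx=3,fy=3))
print(C[(abs(C[...,0]-.626)<.05)&(abs(C[...,1]+.121)<.05)&(C[...,2]>.05)][:,2].min())
"
```

```text
time: 22.4
position: [0.4384, -0.2399, 0.188]
tool_rot: [-2.461, -1.951, -0.002]
ft_force: [0.2, 0.5, -0.3]
grip_width: 0.568
grip_force: 20.0
time: 23.02
position: [0.6297, -0.1224, 0.1875]
tool_rot: [-3.021, -0.855, -0.0]
ft_force: [-0.6, 0.1, -0.0]
grip_width: 0.571
grip_force: 20.0
time: 23.52
position: [0.6279, -0.1243, 0.1879]
tool_rot: [-3.14, -0.079, 0.0]
ft_force: [-0.7, -0.1, -1.1]
grip_width: 0.57
grip_force: 20.0
(-15, 174, 32) (-5, 163, 3631) (5, 105, 2739) (15, 11, 437) (25, 11, 444) (35, 11, 286) (45, 44, 551) (55, 44, 540) TCPz 188.1 w 49.1 19.999522268772125
at [ 0.6279 -0.1244  0.1881] head 3.0 w 49.1 q [-0.69  0.58  1.19  1.58 -0.55  1.36 -0.96]
go tx,ty,tz [-2.1 -3.4 68.1] turn -0.17
0.07590238089573831
```

View pics/s2c.png

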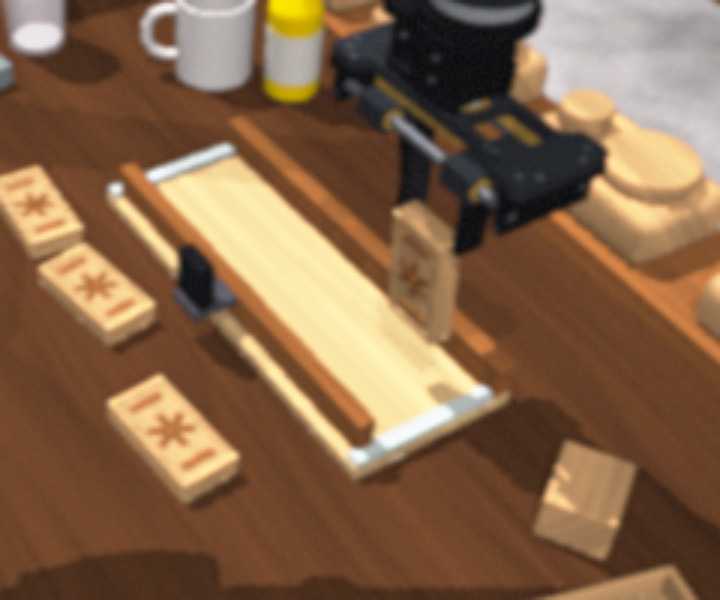

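The panel hangs upright over the cradle near the rail, with its bottom about 112 mm below the TCP. I lower it clear of the base, then let the rail straighten it under a light grip.

```bash
python3 -m crank '[{"tx":0,"ty":0,"tz":25,"turn":-0.2},{"tx":0,"ty":0,"tz":45,"turn":-0.2},{"tx":0,"ty":0,"tz":56,"turn":-0.2},{"tx":0,"ty":0,"tz":56,"turn":-0.2}]'
python3 -m crank '[{"tx":8,"ty":0,"tz":0,"turn":0},{"tx":16,"ty":0,"tz":0,"turn":0},{"tx":22,"ty":0,"tz":0,"turn":0},{"tx":27,"ty":0,"tz":0,"turn":0},{"tx":31,"ty":0,"tz":0,"turn":0}]' 40 7
python3 -m crank '[{"tx":0,"ty":0,"tz":0,"turn":0},{"tx":0,"ty":0,"tz":0,"turn":0}]'
cat >> h.py <<'E'
c0=np.array([.6004,.0127,0]);n_=np.array([.9978,.0663,0]);t_=np.array([-.0663,.9978,0])
def cr(C): C=C-c0; return np.stack([C@n_,C@t_,C[...,2]],-1)*1000
def stand(cam='side',s=None,w=20,zmin=20):
    """profile of a standing panel at slot s (mm): cradle x of visible surface per height"""
    p,d,m=grab(cam);Q=cr(cloud(d,m))
    for z in range(zmin,125,10):
        k=(abs(Q[...,1]-s)<w)&(Q[...,0]>-25)&(Q[...,0]<58)&(Q[...,2]>=z)&(Q[...,2]<z+10)
        if k.sum()>8: print((z+5,np.percentile(Q[k][:,0],[5,50,95]).round(0).tolist(),int(k.sum())),end=' ')
    print()
E
python3 -c "
from h import *
s,p,T=st();print(cr(p),s['grip_width']*87,s['ft_force'])
stand('side',-138);stand('wrist',-138)"
```

```text
time: 24.12
position: [0.6277, -0.1244, 0.1317]
tool_rot: [-3.14, -0.104, 0.002]
ft_force: [0.7, -0.2, -1.9]
grip_width: 0.565
grip_force: 20.0
time: 24.75
position: [0.6594, -0.1226, 0.1326]
tool_rot: [3.14, 0.104, 0.0]
ft_force: [-0.5, -0.4, -1.2]
grip_width: 0.571
grip_force: 7.0
time: 25.0
position: [0.6589, -0.1227, 0.1325]
tool_rot: [-3.14, -0.104, 0.0]
ft_force: [0.4, -0.2, 0.2]
grip_width: 0.569
grip_force: 7.0
[  49.40108236 -138.96451935  132.52352785] 49.48715327222975 [ 0.36685634 -0.15101203  0.18459604]
(25, [36.0, 38.0, 40.0], 40) (35, [35.0, 37.0, 39.0], 37) (45, [35.0, 37.0, 38.0], 38) (55, [34.0, 36.0, 37.0], 31) (65, [33.0, 34.0, 36.0], 36) (75, [31.0, 33.0, 35.0], 39) (85, [32.0, 33.0, 34.0], 41) (95, [30.0, 32.0, 34.0], 37) (105, [29.0, 31.0, 32.0], 45) (115, [27.0, 30.0, 45.0], 48) (125, [28.0, 38.0, 47.0], 94) 
(35, [53.0, 54.0, 55.0], 191) (45, [52.0, 53.0, 58.0], 443) (55, [51.0, 52.0, 53.0], 335) (65, [50.0, 52.0, 53.0], 447) (75, [49.0, 51.0, 52.0], 487) (85, [48.0, 49.0, 51.0], 635) (95, [47.0, 48.0, 49.0], 592) (105, [46.0, 48.0, 49.0], 806) (115, [40.0, 46.0, 48.0], 1491) (125, [41.0, 45.0, 48.0], 361)
```

```bash
python3 -m crank '[{"tx":2,"ty":0,"tz":2,"turn":0},{"tx":4,"ty":0,"tz":4,"turn":0},{"tx":6,"ty":0,"tz":6,"turn":0},{"tx":6,"ty":0,"tz":6,"turn":0}]' 40 6
python3 -m crank '[{"tx":0,"ty":0,"tz":2,"turn":0},{"tx":0,"ty":0,"tz":2,"turn":0}]' 
python3 -m crank '[{"tx":1,"ty":0,"tz":2,"turn":0},{"tx":1,"ty":0,"tz":2,"turn":0}]' 
python3 -c "
from h import *
s,p,T=st();print(cr(p),s['grip_width']*87,s['ft_force'])
stand('side',-138);stand('wrist',-138)"
```

```text
time: 25.6
position: [0.6651, -0.1221, 0.1262]
tool_rot: [3.14, 0.104, -0.001]
ft_force: [-0.3, -0.1, -0.4]
grip_width: 0.576
grip_force: 6.0
time: 25.85
position: [0.6653, -0.1223, 0.1248]
tool_rot: [3.14, 0.104, 0.001]
ft_force: [0.3, 0.0, -0.2]
grip_width: 0.57
grip_force: 6.0
time: 26.1
position: [0.6674, -0.1221, 0.1241]
tool_rot: [3.14, 0.105, 0.005]
ft_force: [1.0, -0.4, 5.9]
grip_width: 0.573
grip_force: 6.0
[  57.96103465 -138.94621111  124.13394895] 49.8733096763819 [ 1.01846014 -0.35190758  5.93864515]
(25, [36.0, 39.0, 40.0], 38) (35, [36.0, 39.0, 40.0], 46) (45, [38.0, 39.0, 40.0], 41) (55, [36.0, 39.0, 41.0], 39) (65, [37.0, 38.0, 40.0], 42) (75, [36.0, 39.0, 40.0], 41) (85, [37.0, 39.0, 40.0], 54) (95, [36.0, 38.0, 39.0], 38) (105, [36.0, 38.0, 40.0], 40) (115, [37.0, 46.0, 55.0], 118) 
(35, [55.0, 55.0, 55.0], 107) (45, [54.0, 55.0, 58.0], 323) (55, [55.0, 56.0, 57.0], 327) (65, [55.0, 56.0, 57.0], 381) (75, [54.0, 55.0, 56.0], 529) (85, [54.0, 55.0, 55.0], 528) (95, [54.0, 56.0, 57.0], 615) (105, [54.0, 56.0, 57.0], 469) (115, [49.0, 53.0, 57.0], 1431)
```

Panel standing vertical against the rail, with front face at 38–39 mm at every height. Release, retreat, and go to panel B.

```bash
python3 -m crank '[{"tx":-1,"ty":0,"tz":-1,"turn":0},{"tx":-1,"ty":0,"tz":-1,"turn":0},{"tx":-1,"ty":0,"tz":-1,"turn":0}]' 62 6
python3 -m crank '[{"tx":-1,"ty":0,"tz":-15,"turn":0},{"tx":-1,"ty":0,"tz":-50,"turn":0},{"tx":-40,"ty":-2,"tz":-80,"turn":-2},{"tx":-90,"ty":-4,"tz":-80,"turn":-4},{"tx":-150,"ty":-6,"tz":-80,"turn":-6}]'
python3 -m crank '[{"tx":0,"ty":0,"tz":0,"turn":-2},{"tx":0,"ty":0,"tz":0,"turn":-4},{"tx":0,"ty":0,"tz":0,"turn":-6},{"tx":0,"ty":0,"tz":0,"turn":-8},{"tx":0,"ty":0,"tz":0,"turn":-10}]' 70 5
python3 -c "
from h import *
goto((.439,-.129,.16),97.7)
stand('side',-138)"
```

```text
time: 26.58
position: [0.6649, -0.1221, 0.1232]
tool_rot: [-3.14, -0.104, 0.001]
ft_force: [-0.5, 0.5, -0.1]
grip_width: 0.704
grip_force: 0.0
time: 27.2
position: [0.515, -0.1274, 0.2046]
tool_rot: [3.002, 0.918, 0.0]
ft_force: [-0.9, 0.1, 3.6]
grip_width: 0.709
grip_force: 0.0
time: 27.82
position: [0.5154, -0.1268, 0.2045]
tool_rot: [2.335, 2.102, 0.002]
ft_force: [-0.5, -0.1, 0.6]
grip_width: 0.809
grip_force: 0.0
at [ 0.5154 -0.1268  0.2045] head 84.0 w 70.4 q [-0.79  0.13  1.07  1.83 -0.12  1.25  0.21]
go tx,ty,tz [-10.3 -75.8  44.5] turn -2.74
(25, [37.0, 39.0, 39.0], 36) (35, [37.0, 38.0, 40.0], 47) (45, [37.0, 39.0, 40.0], 37) (55, [36.0, 38.0, 40.0], 35) (65, [36.0, 38.0, 40.0], 41) (75, [36.0, 38.0, 40.0], 49) (85, [37.0, 39.0, 41.0], 48) (95, [37.0, 38.0, 40.0], 40) (105, [37.0, 38.0, 40.0], 43) (115, [37.0, 45.0, 56.0], 119)
```

```bash
python3 -m crank '[{"tx":-5,"ty":-40,"tz":20,"turn":-1.5},{"tx":-10,"ty":-76,"tz":40,"turn":-2.7},{"tx":-10,"ty":-76,"tz":45,"turn":-2.7},{"tx":-10,"ty":-76,"tz":45,"turn":-2.7}]'
cat >> h.py <<'E'
def aim(yc,z=.026,off=38,sgn=-1):
    p,d,m=grab('wrist');r=panels(cloud(d,m),(.36,.53,yc-.09,yc+.09))
    r=[q for q in r if q[1][0]>60];q=min(r,key=lambda q:abs(q[0][1]/1000-yc));a=q[2]%180
    u=np.array([np.cos(np.radians(a)),np.sin(np.radians(a))]);g=(q[0]+sgn*off*u)/1000
    print('grasp',g.round(4),a);goto((g[0],g[1],z),a)
E
python3 -c "
from h import *
aim(-.0915)"
```

```text
time: 28.38
position: [0.4395, -0.1279, 0.1592]
tool_rot: [2.08, 2.354, 0.003]
ft_force: [-0.1, -0.6, -0.1]
grip_width: 0.803
grip_force: 0.0
[432.5 -89.8] [100.1  49.7] -81.6 0.0185 8037
grasp [ 0.4381 -0.1274] 98.4
at [ 0.44   -0.1281  0.1595] head 97.1 w 70.4 q [-0.86 -0.12  1.04  2.04  0.11  1.16  0.26]
go tx,ty,tz [  1.   -2.1 133.5] turn -0.26
```

```bash
python3 -m crank '[{"tx":1,"ty":-2,"tz":50,"turn":-0.3},{"tx":1,"ty":-2,"tz":95,"turn":-0.3},{"tx":1,"ty":-2,"tz":120,"turn":-0.3},{"tx":1,"ty":-2,"tz":133,"turn":-0.3},{"tx":1,"ty":-2,"tz":133,"turn":-0.3}]' 70 6
python3 -m crank '[{"tx":0,"ty":0,"tz":0,"turn":0},{"tx":0,"ty":0,"tz":0,"turn":0},{"tx":0,"ty":0,"tz":0,"turn":0},{"tx":0,"ty":0,"tz":0,"turn":0}]' 40 6
python3 -m crank '[{"tx":0,"ty":0,"tz":-25,"turn":0},{"tx":0,"ty":0,"tz":-45,"turn":0},{"tx":0,"ty":0,"tz":-50,"turn":0},{"tx":0,"ty":0,"tz":-50,"turn":0}]' 40 4
python3 -c "
from h import *
p,d,m=grab('wrist');tilt(cloud(d,m))"
python3 -m crank '[{"tx":0,"ty":0,"tz":-25,"turn":0},{"tx":0,"ty":0,"tz":-50,"turn":0},{"tx":0,"ty":0,"tz":-50,"turn":0},{"tx":0,"ty":0,"tz":-50,"turn":0}]' 40 3.3
python3 -c "
from h import *
p,d,m=grab('wrist');tilt(cloud(d,m))"
```

```text
time: 29.05
position: [0.4371, -0.1278, 0.0252]
tool_rot: [2.047, 2.383, -0.006]
ft_force: [0.1, -1.2, 0.7]
grip_width: 0.806
grip_force: 0.0
time: 29.55
position: [0.4376, -0.1269, 0.0263]
tool_rot: [2.045, 2.383, 0.003]
ft_force: [-0.1, 0.3, 3.7]
grip_width: 0.577
grip_force: 6.0
time: 30.05
position: [0.4365, -0.1265, 0.0754]
tool_rot: [-2.045, -2.384, -0.001]
ft_force: [-0.0, 0.3, -1.5]
grip_width: 0.575
grip_force: 4.0
(-5, 68, 762) (5, 64, 1967) (15, 57, 1818) (25, 51, 1677) (35, 44, 1624) (45, 37, 1586) (55, 30, 1430) (65, 24, 1381) (75, 20, 805) TCPz 75.1 w 49.7 3.9999575167894363
time: 30.6
position: [0.4358, -0.1266, 0.1245]
tool_rot: [-2.045, -2.383, 0.002]
ft_force: [0.5, -0.4, -1.2]
grip_width: 0.578
grip_force: 3.3
(-5, 121, 405) (5, 110, 2937) (15, 89, 1968) (25, 71, 1662) (35, 51, 1298) (45, 38, 509) TCPz 124.4 w 50.0 3.2998232915997505
```

```bash
python3 -m crank '[{"tx":0,"ty":0,"tz":-30,"turn":0},{"tx":0,"ty":0,"tz":-60,"turn":0},{"tx":0,"ty":0,"tz":-60,"turn":0},{"tx":0,"ty":0,"tz":-30,"turn":0},{"tx":0,"ty":0,"tz":-65,"turn":0}]' 40 3.3
python3 -m crank '[{"tx":0,"ty":0,"tz":0,"turn":0},{"tx":0,"ty":0,"tz":0,"turn":0}]' 40 3.3
python3 -c "
from h import *
p,d,m=grab('wrist');tilt(cloud(d,m))
goto((.6214,-.031,.19),3.8)"
```

```text
time: 31.28
position: [0.4319, -0.1263, 0.1853]
tool_rot: [-2.041, -2.378, 0.017]
ft_force: [0.3, -0.1, -0.5]
grip_width: 0.574
grip_force: 3.3
time: 31.52
position: [0.4358, -0.1268, 0.1892]
tool_rot: [-2.045, -2.383, 0.002]
ft_force: [0.0, -0.2, -1.5]
grip_width: 0.574
grip_force: 3.3
(-5, 184, 470) (5, 164, 3913) (15, 113, 2002) (25, 89, 84) TCPz 189.2 w 50.0 3.2979223877191544
at [ 0.4357 -0.1269  0.1892] head 98.7 w 50.0 q [-0.92 -0.21  1.06  2.01  0.2   1.24  0.21]
go tx,ty,tz [ 66.6 198.1  -1.3] turn 18.98
```

```bash
python3 -m crank '[{"tx":8,"ty":25,"tz":0,"turn":1.5},{"tx":20,"ty":65,"tz":0,"turn":3},{"tx":35,"ty":110,"tz":0,"turn":5},{"tx":50,"ty":155,"tz":0,"turn":7},{"tx":67,"ty":198,"tz":0,"turn":9}]' 40 20
python3 -m crank '[{"tx":0,"ty":0,"tz":0,"turn":2},{"tx":0,"ty":0,"tz":0,"turn":4},{"tx":0,"ty":0,"tz":0,"turn":6},{"tx":0,"ty":0,"tz":0,"turn":8},{"tx":0,"ty":0,"tz":0,"turn":10}]'
python3 -m crank '[{"tx":0,"ty":0,"tz":0,"turn":0}]'
python3 -c "
from h import *
goto((.6214,-.031,.14),3.8)
p,d,m=grab('wrist');tilt(cloud(d,m))
p,d,m=grab('side');Q=cr(cloud(d,m))
k=(abs(Q[...,1]+45)<30)&(abs(Q[...,0]-25)<32)&(Q[...,2]>50)&(Q[...,2]<180);P=Q[k];print('bottom',np.percentile(P[:,2],[0,1,3]),'front/back at bottom',[np.percentile(P[(P[:,2]>z)&(P[:,2]<z+10)][:,0],[5,95]).round() for z in (80,100,120,140,160)])
"
```

```text
time: 32.2
position: [0.6231, -0.03, 0.1885]
tool_rot: [2.806, 1.411, -0.004]
ft_force: [0.4, -0.7, -0.8]
grip_width: 0.574
grip_force: 20.0
time: 32.83
position: [0.6217, -0.0307, 0.1891]
tool_rot: [3.139, 0.093, -0.003]
ft_force: [-1.0, -0.2, -1.8]
grip_width: 0.568
grip_force: 20.0
time: 32.95
position: [0.6217, -0.0307, 0.1893]
tool_rot: [3.139, 0.105, -0.003]
ft_force: [-1.1, 0.4, -0.6]
grip_width: 0.574
grip_force: 20.0
at [ 0.6217 -0.0307  0.1893] head 3.8 w 49.9 q [-0.88  0.54  1.21  1.62 -0.51  1.34 -1.1 ]
go tx,ty,tz [-0.3  0.2 49.3] turn 0.0
(-5, 183, 1647) (5, 148, 3888) (15, 100, 1773) (25, 11, 440) (35, 11, 285) (45, 44, 567) (55, 44, 548) TCPz 189.5 w 49.6 19.99794691801071
bottom [85.53928598 87.19580464 89.32153363] front/back at bottom [array([16., 29.]), array([14., 29.]), array([ 9., 26.]), array([ 5., 23.]), array([ 1., 12.])]
```

```bash
python3 -m crank '[{"tx":0,"ty":0,"tz":25,"turn":0},{"tx":0,"ty":0,"tz":50,"turn":0},{"tx":0,"ty":0,"tz":65,"turn":0},{"tx":0,"ty":0,"tz":65,"turn":0}]'
python3 -m crank '[{"tx":8,"ty":0,"tz":0,"turn":0},{"tx":16,"ty":0,"tz":0,"turn":0},{"tx":22,"ty":0,"tz":0,"turn":0},{"tx":27,"ty":0,"tz":0,"turn":0},{"tx":31,"ty":0,"tz":0,"turn":0}]' 40 7
python3 -m crank '[{"tx":2,"ty":0,"tz":1,"turn":0},{"tx":4,"ty":0,"tz":2,"turn":0},{"tx":5,"ty":0,"tz":3,"turn":0},{"tx":5,"ty":0,"tz":3,"turn":0}]' 40 6
python3 -c "
from h import *
s,p,T=st();print(cr(p),s['grip_width']*87,s['ft_force'])
stand('side',-45);stand('wrist',-45)"
```

```text
time: 33.55
position: [0.6215, -0.0307, 0.1246]
tool_rot: [3.14, 0.103, -0.003]
ft_force: [0.7, -0.2, -0.8]
grip_width: 0.573
grip_force: 20.0
time: 34.17
position: [0.6534, -0.0288, 0.1257]
tool_rot: [3.14, 0.102, -0.0]
ft_force: [-1.3, -0.7, -1.2]
grip_width: 0.574
grip_force: 7.0
time: 34.67
position: [0.658, -0.0284, 0.1225]
tool_rot: [-3.14, -0.102, 0.0]
ft_force: [-0.7, 0.2, -0.9]
grip_width: 0.574
grip_force: 6.0
[ 54.77177496 -44.80580864 122.45783685] 49.95971466535716 [-0.73702336  0.15768055 -0.85726424]
(25, [37.0, 38.0, 40.0], 36) (35, [36.0, 38.0, 40.0], 33) (45, [38.0, 39.0, 40.0], 32) (55, [37.0, 39.0, 40.0], 29) (65, [35.0, 37.0, 40.0], 35) (75, [36.0, 37.0, 39.0], 32) (85, [36.0, 38.0, 39.0], 41) (95, [36.0, 38.0, 39.0], 33) (105, [35.0, 38.0, 39.0], 35) (115, [36.0, 43.0, 54.0], 103) (125, [37.0, 46.0, 51.0], 9) 
(35, [54.0, 55.0, 55.0], 107) (45, [54.0, 55.0, 58.0], 361) (55, [54.0, 55.0, 56.0], 277) (65, [54.0, 55.0, 56.0], 442) (75, [54.0, 55.0, 56.0], 552) (85, [54.0, 54.0, 55.0], 596) (95, [53.0, 54.0, 55.0], 468) (105, [53.0, 54.0, 56.0], 862) (115, [49.0, 53.0, 55.0], 1486)
```

```bash
python3 -m crank '[{"tx":0,"ty":0,"tz":2,"turn":0},{"tx":0,"ty":0,"tz":4,"turn":0},{"tx":0,"ty":0,"tz":4,"turn":0}]' 40 6 | grep -E "posi|ft"
python3 -m crank '[{"tx":0,"ty":0,"tz":2,"turn":0},{"tx":0,"ty":0,"tz":2,"turn":0}]' | grep -E "posi|ft"
python3 -m crank '[{"tx":1,"ty":0,"tz":1,"turn":0},{"tx":1,"ty":0,"tz":1,"turn":0}]' | grep -E "posi|ft"
python3 -c "
from h import *
p,d,m=grab('side');Q=cr(cloud(d,m));stand('side',-45)
for s in (-138,-45):
  k=(abs(Q[...,1]-s)<20)&(abs(Q[...,0]-46)<5)&(Q[...,2]>90)&(Q[...,2]<122);print(np.median(Q[k][:,2]))"
```

```text
position: [0.658, -0.0284, 0.1184]
ft_force: [-0.7, -0.4, -1.9]
position: [0.6585, -0.0284, 0.117]
ft_force: [0.3, 0.1, 1.3]
position: [0.6598, -0.0283, 0.1168]
ft_force: [-1.7, 1.1, 6.2]
(25, [37.0, 38.0, 41.0], 25) (35, [37.0, 39.0, 41.0], 39) (45, [38.0, 39.0, 40.0], 28) (55, [36.0, 39.0, 41.0], 33) (65, [36.0, 39.0, 40.0], 37) (75, [37.0, 39.0, 40.0], 36) (85, [37.0, 40.0, 41.0], 38) (95, [36.0, 39.0, 41.0], 31) (105, [37.0, 39.0, 41.0], 34) (115, [37.0, 45.0, 56.0], 97) 
113.40447589028545
112.89476548690803
```

Panel B also stands vertical at the rail. Release and go to the panel at y = 0.20.

```bash
python3 -m crank '[{"tx":-1,"ty":0,"tz":-1,"turn":0},{"tx":-1,"ty":0,"tz":-1,"turn":0},{"tx":-1,"ty":0,"tz":-1,"turn":0}]' 62 6 | grep -E "posi|width"
python3 -m crank '[{"tx":0,"ty":0,"tz":-15,"turn":0},{"tx":0,"ty":0,"tz":-50,"turn":0},{"tx":-30,"ty":-30,"tz":-80,"turn":-2},{"tx":-70,"ty":-70,"tz":-80,"turn":-4},{"tx":-110,"ty":-112,"tz":-80,"turn":-6}]' 
python3 -c "
from h import *
goto((.445,.164,.18),90);stand('side',-45)"
```

```text
position: [0.658, -0.0284, 0.1164]
grip_width: 0.703
time: 36.75
position: [0.5407, 0.0764, 0.1976]
tool_rot: [3.004, 0.917, 0.002]
ft_force: [0.2, 0.5, 1.8]
grip_width: 0.715
grip_force: 0.0
at [0.5407 0.0764 0.1976] head 33.9 w 62.2 q [-1.23  0.24  1.19  1.8  -0.23  1.25 -0.95]
go tx,ty,tz [ -30.5 -126.2   17.5] turn -11.21
(25, [37.0, 39.0, 41.0], 31) (35, [37.0, 39.0, 41.0], 36) (45, [37.0, 39.0, 41.0], 30) (55, [37.0, 38.0, 40.0], 36) (65, [37.0, 39.0, 40.0], 31) (75, [37.0, 39.0, 41.0], 40) (85, [37.0, 39.0, 40.0], 31) (95, [37.0, 39.0, 40.0], 36) (105, [37.0, 39.0, 40.0], 34) (115, [37.0, 46.0, 56.0], 98)
```

```bash
python3 -m crank '[{"tx":-10,"ty":-42,"tz":0,"turn":-2},{"tx":-20,"ty":-84,"tz":5,"turn":-4},{"tx":-30,"ty":-126,"tz":10,"turn":-6},{"tx":-30,"ty":-126,"tz":18,"turn":-8},{"tx":-30,"ty":-126,"tz":18,"turn":-10}]' 70 6 | grep posi
python3 -m crank '[{"tx":0,"ty":0,"tz":0,"turn":-1.2},{"tx":0,"ty":0,"tz":0,"turn":-1.2}]' | grep posi
python3 -c "
from h import *
aim(.202)"
```

```text
position: [0.446, 0.1644, 0.1789]
position: [0.4467, 0.1639, 0.1792]
[483.5 211.6] [100.1  50.2] -89.1 0.0186 7289
[523.8 158.6] [80.3 16.1] -86.6 0.0184 662
[439.7 118.3] [49.9 23.1] 12.2 0.0186 1119
grasp [0.4841 0.1736] 90.9
at [0.4467 0.164  0.1791] head 89.5 w 70.1 q [-1.58 -0.1   1.14  1.98  0.09  1.2  -0.48]
go tx,ty,tz [  9.8  37.3 153.1] turn -0.28
```

Panel D was knocked aside to (0.4835, 0.2116), near the fence. Its far (+y) end is clear of the cradle, so I grasp there with the foot on the −x tool side.

```bash
python3 -m crank '[{"tx":40,"ty":20,"tz":0,"turn":-0.3},{"tx":86,"ty":37,"tz":10,"turn":-0.3},{"tx":86,"ty":37,"tz":10,"turn":-0.3},{"tx":86,"ty":37,"tz":10,"turn":-0.3}]' 68 6 | grep posi
python3 -c "
from h import *
p,d,m=grab('scene');panels(cloud(d,m),(.36,.512,.12,.32),30)
p,d,m=grab('side');C=cloud(d,m);panels(C,(.36,.512,.12,.32),30);blobs(C,(.4,.6,.21,.33),(.01,.12),30)
p,d,m=grab('wrist','w5');C=cloud(d,m);blobs(C,(.38,.6,.2,.36),(.01,.08),30)
goto((.4829,.2496,.026),90.9)"
```

```text
position: [0.4839, 0.249, 0.1684]
[445.9 123.5] [45.4  9.6] 5.7 0.0195 33
[486.  209.1] [98.5 52.8] -88.3 0.0191 445
[483.7 209.3] [104.   50.7] -89.5 0.0196 472
[438.5 124.7] [50.1  9.1] 0.7 0.0209 43
[483.5 235.6] [51.1 50.3] -0.8 0.0194 212
[483.6 231. ] [62.1 50.2] -89.9 0.0184 4062
[583.7 201.9] [32.5  3.7] 1.5 0.0151 234
at [0.4839 0.249  0.1695] head 91.1 w 68.3 q [-1.53  0.27  1.16  1.84 -0.27  1.2  -0.27]
go tx,ty,tz [  0.2  -1.  143.5] turn 0.03
```

View pics/w5.png

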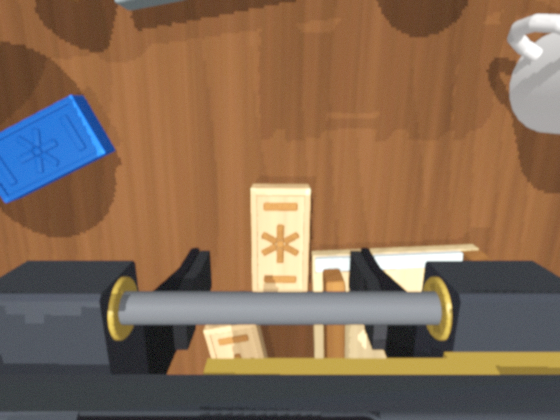

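The panel's far end, at (280,200), is clear of the cradle end at (330,250) and centred between the jaws. I grasp and swing it up.

```bash
python3 -m crank '[{"tx":-1,"ty":-1,"tz":50,"turn":0},{"tx":-1,"ty":-1,"tz":100,"turn":0},{"tx":-1,"ty":-1,"tz":130,"turn":0},{"tx":-1,"ty":-1,"tz":143,"turn":0},{"tx":-1,"ty":-1,"tz":143,"turn":0}]' 68 6 | grep posi
python3 -m crank '[{"tx":0,"ty":0,"tz":0,"turn":0},{"tx":0,"ty":0,"tz":0,"turn":0},{"tx":0,"ty":0,"tz":0,"turn":0},{"tx":0,"ty":0,"tz":0,"turn":0}]' 40 6 | grep -E "posi|grip"
python3 -m crank '[{"tx":0,"ty":0,"tz":-25,"turn":0},{"tx":0,"ty":0,"tz":-45,"turn":0},{"tx":0,"ty":0,"tz":-50,"turn":0},{"tx":0,"ty":0,"tz":-50,"turn":0}]' 40 4 | grep -E "posi|grip"
python3 -m crank '[{"tx":0,"ty":0,"tz":-25,"turn":0},{"tx":0,"ty":0,"tz":-50,"turn":0},{"tx":0,"ty":0,"tz":-50,"turn":0},{"tx":0,"ty":0,"tz":-50,"turn":0}]' 40 3.3 | grep -E "posi|grip"
cat >> h.py <<'E'
def hang(cams=('side','scene')):
    """extent of held panel in tool frame: along tool x by depth below TCP"""
    s,p,T=st();print('TCP',p.round(4),'w',round(s['grip_width']*87,1),'F',round(s['grip_force'],1))
    for c in cams:
        P,d,m=grab(c);L=((cloud(d,m)-p)@T)*1000;W=cloud(d,m)[...,2]
        for z in range(0,120,12):
            k=(abs(L[...,1])<28)&(abs(L[...,0])<105)&(L[...,2]>=z)&(L[...,2]<z+12)&(W>.016)
            if k.sum()>5: print((z+6,np.percentile(L[k][:,0],[3,97]).round(0).tolist(),int(k.sum())),end=' ')
        print(c)
E
python3 -c "
from h import *
hang()"
```

```text
position: [0.4828, 0.249, 0.0263]
position: [0.4834, 0.2497, 0.0266]
grip_width: 0.573
grip_force: 6.0
position: [0.483, 0.25, 0.0761]
grip_width: 0.572
grip_force: 4.0
position: [0.4817, 0.249, 0.1244]
grip_width: 0.575
grip_force: 3.3
TCP [0.4817 0.249  0.1244] w 50.0 F 3.3
(6, [-10.0, 15.0], 89) (18, [-10.0, 0.0], 88) (30, [-14.0, -3.0], 88) (42, [-20.0, -3.0], 94) (54, [-25.0, -9.0], 87) (66, [-29.0, -12.0], 87) (78, [-34.0, -15.0], 85) (90, [-39.0, -21.0], 86) side
(30, [-12.0, 7.0], 8) (42, [-17.0, 4.0], 25) (54, [-24.0, -3.0], 28) (66, [-26.0, -8.0], 32) (78, [-33.0, -12.0], 46) (90, [-38.0, -17.0], 43) scene
```

```bash
python3 -m crank '[{"tx":0,"ty":0,"tz":-30,"turn":0},{"tx":0,"ty":0,"tz":-60,"turn":0},{"tx":0,"ty":0,"tz":-60,"turn":0},{"tx":0,"ty":0,"tz":-35,"turn":0},{"tx":0,"ty":0,"tz":-65,"turn":0}]' 40 3.3 | grep -E "posi|grip"
python3 -m crank '[{"tx":0,"ty":0,"tz":0,"turn":0},{"tx":0,"ty":0,"tz":0,"turn":0}]' 40 20 | grep posi
python3 -m crank '[{"tx":-15,"ty":20,"tz":0,"turn":-1.5},{"tx":-35,"ty":45,"tz":0,"turn":-3},{"tx":-58,"ty":72,"tz":0,"turn":-5},{"tx":-80,"ty":100,"tz":0,"turn":-7},{"tx":-102,"ty":125,"tz":0,"turn":-9}]' | grep -E "posi|grip"
python3 -m crank '[{"tx":0,"ty":0,"tz":0,"turn":-2},{"tx":0,"ty":0,"tz":0,"turn":-4},{"tx":0,"ty":0,"tz":0,"turn":-6},{"tx":0,"ty":0,"tz":0,"turn":-8},{"tx":0,"ty":0,"tz":0,"turn":-9.5}]' | grep -E "posi|grip"
python3 -m crank '[{"tx":0,"ty":0,"tz":0,"turn":0}]' | grep -E "posi|grip"
python3 -c "
from h import *
goto((.6094,.1486,.12),183.8)
hang()"
```

```text
position: [0.4789, 0.2478, 0.1858]
grip_width: 0.576
grip_force: 3.3
position: [0.482, 0.249, 0.1893]
position: [0.61, 0.1491, 0.1887]
grip_width: 0.572
grip_force: 20.0
position: [0.609, 0.1497, 0.1888]
grip_width: 0.57
grip_force: 20.0
position: [0.6091, 0.1497, 0.1891]
grip_width: 0.569
grip_force: 20.0
at [0.6091 0.1497 0.1891] head -176.4 w 49.5 q [-0.89  0.37  0.77  1.6  -0.27  1.28  1.56]
go tx,ty,tz [-0.4 -1.1 69.1] turn -0.03
TCP [0.6091 0.1497 0.1891] w 49.5 F 20.0
(6, [-9.0, 18.0], 117) (18, [10.0, 17.0], 41) (30, [-5.0, 14.0], 51) (42, [-9.0, 10.0], 54) (54, [-12.0, 7.0], 53) (66, [-15.0, 5.0], 50) (78, [-18.0, 1.0], 53) (90, [-19.0, -1.0], 47) (102, [-23.0, -4.0], 39) side
(6, [-10.0, 16.0], 131) (18, [-9.0, 10.0], 77) (30, [-11.0, -5.0], 68) (42, [-14.0, -7.0], 75) (54, [-17.0, -11.0], 61) (66, [-20.0, -14.0], 59) (78, [-23.0, -15.0], 68) (90, [-26.0, -19.0], 62) (102, [-28.0, -22.0], 34) scene
```

```bash
python3 -m crank '[{"tx":0,"ty":0,"tz":25,"turn":0},{"tx":0,"ty":0,"tz":48,"turn":0},{"tx":0,"ty":0,"tz":63,"turn":0},{"tx":0,"ty":0,"tz":63,"turn":0}]' | grep -E "posi|ft"
python3 -m crank '[{"tx":-8,"ty":0,"tz":0,"turn":0},{"tx":-16,"ty":0,"tz":0,"turn":0},{"tx":-22,"ty":0,"tz":0,"turn":0},{"tx":-27,"ty":0,"tz":0,"turn":0},{"tx":-31,"ty":0,"tz":0,"turn":0}]' 40 7 | grep -E "posi|ft"
python3 -m crank '[{"tx":-2,"ty":0,"tz":1,"turn":0},{"tx":-4,"ty":0,"tz":2,"turn":0},{"tx":-5,"ty":0,"tz":3,"turn":0},{"tx":-5,"ty":0,"tz":3,"turn":0}]' 40 6 | grep -E "posi|ft"
python3 -c "
from h import *
s,p,T=st();print(cr(p),s['grip_width']*87,s['ft_force'])
stand('side',135);stand('scene',135);hang(('side',))"
```

```text
position: [0.6089, 0.1498, 0.1263]
ft_force: [0.6, -0.1, -0.8]
position: [0.641, 0.1518, 0.1277]
ft_force: [-0.7, 0.1, -1.1]
position: [0.6456, 0.1522, 0.1245]
ft_force: [0.1, -0.6, -2.4]
[ 54.33810024 136.15398603 124.45277401] 49.75377229911327 [ 0.10071868 -0.59094835 -2.42096662]
(25, [36.0, 39.0, 41.0], 23) (35, [38.0, 39.0, 40.0], 25) (45, [38.0, 40.0, 42.0], 25) (55, [37.0, 39.0, 41.0], 18) (65, [36.0, 38.0, 41.0], 25) (75, [37.0, 38.0, 41.0], 21) (85, [36.0, 39.0, 40.0], 24) (95, [37.0, 39.0, 41.0], 21) (105, [36.0, 38.0, 40.0], 30) (115, [37.0, 44.0, 54.0], 71) 
(45, [55.0, 57.0, 58.0], 23) (55, [55.0, 56.0, 58.0], 20) (65, [56.0, 57.0, 58.0], 19) (75, [54.0, 57.0, 58.0], 21) (85, [55.0, 56.0, 58.0], 30) (95, [55.0, 57.0, 58.0], 22) (105, [54.0, 56.0, 58.0], 25) (115, [41.0, 50.0, 58.0], 88) 
TCP [0.6456 0.1522 0.1246] w 49.9 F 6.0
(6, [-6.0, 18.0], 108) (18, [10.0, 17.0], 50) (30, [1.0, 18.0], 55) (42, [0.0, 18.0], 58) (54, [-1.0, 18.0], 59) (66, [-2.0, 17.0], 56) (78, [-21.0, 17.0], 72) (90, [-3.0, 18.0], 57) (102, [-4.0, 63.0], 55) side
```

```bash
python3 -m crank '[{"tx":0,"ty":0,"tz":1,"turn":0},{"tx":0,"ty":0,"tz":3,"turn":0},{"tx":0,"ty":0,"tz":3,"turn":0}]' 40 6 | grep -E "posi|ft"
python3 -m crank '[{"tx":0,"ty":0,"tz":2,"turn":0},{"tx":0,"ty":0,"tz":2,"turn":0}]' | grep -E "posi|ft"
python3 -c "
from h import *
p,d,m=grab('side');Q=cr(cloud(d,m));stand('side',135)
for s in (-138,-45,136):
  k=(abs(Q[...,1]-s)<20)&(abs(Q[...,0]-46)<5)&(Q[...,2]>90)&(Q[...,2]<122);print(np.median(Q[k][:,2]))"
```

```text
position: [0.6456, 0.1522, 0.1214]
ft_force: [0.3, 0.3, -1.1]
position: [0.6457, 0.1521, 0.1195]
ft_force: [0.1, -0.1, -2.0]
(25, [38.0, 39.0, 41.0], 16) (35, [37.0, 39.0, 41.0], 23) (45, [36.0, 39.0, 41.0], 25) (55, [37.0, 39.0, 40.0], 19) (65, [36.0, 39.0, 41.0], 27) (75, [37.0, 39.0, 40.0], 23) (85, [39.0, 40.0, 41.0], 23) (95, [36.0, 38.0, 39.0], 21) (105, [36.0, 38.0, 40.0], 24) (115, [37.0, 45.0, 55.0], 71) 
113.27984921069911
113.00882793854844
113.28411854397736
```

```bash
python3 -m crank '[{"tx":0,"ty":0,"tz":1,"turn":0},{"tx":0,"ty":0,"tz":1,"turn":0}]' | grep -E "posi|ft"
python3 -m crank '[{"tx":0,"ty":0,"tz":1,"turn":0},{"tx":0,"ty":0,"tz":1,"turn":0}]' | grep -E "posi|ft"
```

```text
position: [0.6463, 0.1522, 0.1193]
ft_force: [-0.9, 0.6, 2.7]
position: [0.6464, 0.1522, 0.1192]
ft_force: [-1.5, 0.2, 7.4]
```

```bash
python3 -m crank '[{"tx":0,"ty":0,"tz":-1,"turn":0},{"tx":0,"ty":0,"tz":-1,"turn":0},{"tx":0,"ty":0,"tz":-1,"turn":0}]' 62 6 | grep -E "posi|width"
python3 -m crank '[{"tx":0,"ty":0,"tz":-15,"turn":0},{"tx":0,"ty":0,"tz":-50,"turn":0},{"tx":30,"ty":-15,"tz":-80,"turn":2},{"tx":75,"ty":-40,"tz":-80,"turn":4},{"tx":125,"ty":-65,"tz":-80,"turn":6}]' 68 6 | grep posi
python3 -c "
from h import *
goto((.4565,.041,.18),102)"
```

```text
position: [0.6455, 0.1522, 0.1183]
grip_width: 0.704
position: [0.5251, 0.078, 0.1999]
at [0.5251 0.078  0.1999] head 153.4 w 67.9 q [-1.08  0.12  0.95  1.83 -0.1   1.24  1.01]
go tx,ty,tz [ 44.7 -63.9  19.7] turn 10.27
```

```bash
python3 -m crank '[{"tx":15,"ty":-20,"tz":5,"turn":2},{"tx":30,"ty":-42,"tz":10,"turn":4},{"tx":45,"ty":-64,"tz":20,"turn":6},{"tx":45,"ty":-64,"tz":20,"turn":8},{"tx":45,"ty":-64,"tz":20,"turn":10.3}]' | grep posi
python3 -m crank '[{"tx":0,"ty":0,"tz":0,"turn":0},{"tx":0,"ty":0,"tz":0,"turn":0}]' | grep posi
python3 -c "
from h import *
aim(.078,.026,38,1)
stand('side',136)
p,d,m=grab('scene');panels(cloud(d,m),(.36,.512,.0,.2),30)"
```

```text
position: [0.4566, 0.0414, 0.1796]
position: [0.4568, 0.0415, 0.1791]
[522.8 113.1] [109.6   9.3] -86.5 0.0206 923
[447.8  80. ] [100.4  50. ] -78.1 0.0185 7128
grasp [0.44   0.1172] 101.9
at [0.4567 0.0415 0.1789] head 103.1 w 67.6 q [-1.09 -0.12  0.9   2.01  0.1   1.2  -0.  ]
go tx,ty,tz [ 77.4   0.8 152.9] turn 0.24
(25, [37.0, 40.0, 42.0], 23) (35, [37.0, 40.0, 41.0], 25) (45, [37.0, 40.0, 40.0], 24) (55, [37.0, 38.0, 40.0], 24) (65, [37.0, 39.0, 41.0], 26) (75, [37.0, 39.0, 40.0], 26) (85, [38.0, 40.0, 41.0], 25) (95, [37.0, 39.0, 40.0], 24) (105, [38.0, 39.0, 41.0], 24) (115, [37.0, 46.0, 55.0], 64) 
[450.2  78.2] [99.6 53.5] -77.9 0.0189 442
```

```bash
python3 -m crank '[{"tx":40,"ty":0,"tz":0,"turn":0.2},{"tx":77,"ty":1,"tz":30,"turn":0.2},{"tx":77,"ty":1,"tz":80,"turn":0.2},{"tx":77,"ty":1,"tz":130,"turn":0.2},{"tx":77,"ty":1,"tz":145,"turn":0.2}]' 68 6 | grep posi
python3 -m crank '[{"tx":0,"ty":0,"tz":8,"turn":0},{"tx":0,"ty":0,"tz":8,"turn":0}]' | grep posi
python3 -m crank '[{"tx":0,"ty":0,"tz":0,"turn":0},{"tx":0,"ty":0,"tz":0,"turn":0},{"tx":0,"ty":0,"tz":0,"turn":0},{"tx":0,"ty":0,"tz":0,"turn":0}]' 40 6 | grep -E "posi|grip"
python3 -m crank '[{"tx":0,"ty":0,"tz":-25,"turn":0},{"tx":0,"ty":0,"tz":-45,"turn":0},{"tx":0,"ty":0,"tz":-50,"turn":0},{"tx":0,"ty":0,"tz":-50,"turn":0}]' 40 4 | grep -E "posi|grip"
python3 -m crank '[{"tx":0,"ty":0,"tz":-25,"turn":0},{"tx":0,"ty":0,"tz":-50,"turn":0},{"tx":0,"ty":0,"tz":-50,"turn":0},{"tx":0,"ty":0,"tz":-50,"turn":0}]' 40 3.3 | grep -E "posi|grip"
python3 -c "
from h import *
hang()"
```

```text
position: [0.438, 0.1159, 0.0308]
position: [0.4404, 0.117, 0.0257]
position: [0.4407, 0.1174, 0.0263]
grip_width: 0.576
grip_force: 6.0
position: [0.4399, 0.1171, 0.0754]
grip_width: 0.574
grip_force: 4.0
position: [0.4393, 0.1168, 0.1244]
grip_width: 0.577
grip_force: 3.3
TCP [0.4393 0.1168 0.1244] w 50.2 F 3.3
(6, [-10.0, 14.0], 109) (18, [-11.0, -1.0], 105) (30, [-21.0, -3.0], 122) (42, [-27.0, -5.0], 113) (54, [-33.0, -13.0], 113) (66, [-41.0, -20.0], 121) (78, [-49.0, -26.0], 113) (90, [-51.0, -31.0], 46) side
(30, [-17.0, 3.0], 15) (42, [-27.0, -1.0], 29) (54, [-32.0, -9.0], 54) (66, [-40.0, -15.0], 48) (78, [-48.0, -23.0], 59) (90, [-50.0, -29.0], 23) scene
```

```bash
python3 -m crank '[{"tx":0,"ty":0,"tz":-30,"turn":0},{"tx":0,"ty":0,"tz":-60,"turn":0},{"tx":0,"ty":0,"tz":-60,"turn":0},{"tx":0,"ty":0,"tz":-35,"turn":0},{"tx":0,"ty":0,"tz":-65,"turn":0}]' 40 3.3 | grep -E "posi|grip"
python3 -m crank '[{"tx":0,"ty":0,"tz":0,"turn":0},{"tx":0,"ty":0,"tz":0,"turn":0}]' 40 20 | grep posi
python3 -m crank '[{"tx":-13,"ty":22,"tz":0,"turn":-1.5},{"tx":-32,"ty":55,"tz":0,"turn":-3},{"tx":-53,"ty":92,"tz":0,"turn":-5},{"tx":-75,"ty":128,"tz":0,"turn":-7},{"tx":-93,"ty":160,"tz":0,"turn":-9}]' | grep -E "posi|grip"
python3 -m crank '[{"tx":0,"ty":0,"tz":0,"turn":-2},{"tx":0,"ty":0,"tz":0,"turn":-4},{"tx":0,"ty":0,"tz":0,"turn":-6},{"tx":0,"ty":0,"tz":0,"turn":-7.4},{"tx":0,"ty":0,"tz":0,"turn":-7.4}]' | grep -E "posi|grip"
python3 -c "
from h import *
goto((.6154,.0588,.126),183.8)
hang()"
```

```text
position: [0.4364, 0.1156, 0.1859]
grip_width: 0.571
grip_force: 3.3
position: [0.4395, 0.1168, 0.1893]
position: [0.6167, 0.0591, 0.1885]
grip_width: 0.572
grip_force: 20.0
position: [0.6154, 0.059, 0.1891]
grip_width: 0.573
grip_force: 20.0
at [0.6154 0.059  0.1891] head -177.2 w 49.8 q [-0.78  0.36  0.8   1.63 -0.26  1.27  1.69]
go tx,ty,tz [-0.1 -0.2 63.1] turn -0.2
TCP [0.6154 0.059  0.1891] w 49.8 F 20.0
(6, [-5.0, 18.0], 136) (18, [9.0, 18.0], 34) (30, [-9.0, 12.0], 51) (42, [-14.0, 7.0], 56) (54, [-18.0, 3.0], 57) (66, [-22.0, -2.0], 46) (78, [-27.0, -7.0], 48) (90, [-31.0, -11.0], 49) (102, [-29.0, -15.0], 27) side
(6, [-10.0, 15.0], 130) (18, [-11.0, -0.0], 83) (30, [-13.0, -6.0], 78) (42, [-19.0, -11.0], 78) (54, [-24.0, -15.0], 78) (66, [-28.0, -20.0], 72) (78, [-33.0, -24.0], 75) (90, [-38.0, -27.0], 73) (102, [-36.0, -22.0], 6) scene
```

```bash
python3 -m crank '[{"tx":8,"ty":0,"tz":10,"turn":-0.2},{"tx":8,"ty":0,"tz":40,"turn":-0.2},{"tx":8,"ty":0,"tz":60,"turn":-0.2},{"tx":8,"ty":0,"tz":60,"turn":-0.2}]' | grep -E "posi|ft"
python3 -m crank '[{"tx":-8,"ty":0,"tz":0,"turn":0},{"tx":-17,"ty":0,"tz":0,"turn":0},{"tx":-26,"ty":0,"tz":0,"turn":0},{"tx":-33,"ty":0,"tz":0,"turn":0},{"tx":-39,"ty":0,"tz":0,"turn":0}]' 40 7 | grep -E "posi|ft"
python3 -m crank '[{"tx":-2,"ty":0,"tz":1,"turn":0},{"tx":-4,"ty":0,"tz":3,"turn":0},{"tx":-5,"ty":0,"tz":5,"turn":0},{"tx":-5,"ty":0,"tz":5,"turn":0}]' 40 6 | grep -E "posi|ft"
python3 -c "
from h import *
s,p,T=st();print(cr(p),s['grip_width']*87,s['ft_force'])
stand('side',45);stand('scene',45)"
```

```text
position: [0.6063, 0.0588, 0.1285]
ft_force: [-0.5, -0.3, -0.8]
position: [0.6475, 0.0614, 0.1307]
ft_force: [-1.4, -0.1, -1.2]
position: [0.6517, 0.0618, 0.1253]
ft_force: [-0.6, -0.3, -1.6]
[ 54.46941659  45.59942483 125.3387735 ] 49.723417719453295 [-0.64158286 -0.33213004 -1.60234438]
(25, [37.0, 38.0, 41.0], 29) (35, [37.0, 39.0, 40.0], 25) (45, [37.0, 39.0, 41.0], 29) (55, [38.0, 39.0, 40.0], 22) (65, [37.0, 39.0, 41.0], 32) (75, [37.0, 38.0, 40.0], 23) (85, [38.0, 39.0, 40.0], 28) (95, [38.0, 39.0, 41.0], 31) (105, [36.0, 38.0, 40.0], 31) (115, [38.0, 40.0, 55.0], 57) (125, [37.0, 46.0, 55.0], 39) 
(45, [55.0, 56.0, 58.0], 23) (55, [55.0, 57.0, 58.0], 23) (65, [54.0, 56.0, 58.0], 20) (75, [56.0, 57.0, 58.0], 23) (85, [54.0, 57.0, 58.0], 27) (95, [55.0, 56.0, 58.0], 27) (105, [55.0, 57.0, 58.0], 24) (115, [42.0, 50.0, 57.0], 57) (125, [44.0, 53.0, 57.0], 31)
```

Vertical, about 7 mm up. I lower it to contact in small steps.

```bash
python3 -m crank '[{"tx":0,"ty":0,"tz":2,"turn":0},{"tx":0,"ty":0,"tz":4,"turn":0},{"tx":0,"ty":0,"tz":4,"turn":0}]' 40 6 | grep -E "posi|ft"
python3 -m crank '[{"tx":0,"ty":0,"tz":2,"turn":0},{"tx":0,"ty":0,"tz":2,"turn":0}]' | grep -E "posi|ft"
python3 -c "
from h import *
p,d,m=grab('side');Q=cr(cloud(d,m))
for s in (45,136):
  k=(abs(Q[...,1]-s)<20)&(abs(Q[...,0]-46)<5)&(Q[...,2]>90)&(Q[...,2]<124);print(np.median(Q[k][:,2]))"
```

```text
position: [0.6518, 0.0618, 0.1214]
ft_force: [-0.7, -0.6, -0.4]
position: [0.6519, 0.0618, 0.1195]
ft_force: [-0.2, -0.4, -0.8]
114.31445668781942
113.06514765206049
```

```bash
python3 -m crank '[{"tx":0,"ty":0,"tz":1,"turn":0},{"tx":0,"ty":0,"tz":1,"turn":0}]' | grep -E "posi|ft"
python3 -m crank '[{"tx":0,"ty":0,"tz":1,"turn":0},{"tx":0,"ty":0,"tz":1,"turn":0}]' | grep -E "posi|ft"
python3 -m crank '[{"tx":0,"ty":0,"tz":-1,"turn":0},{"tx":0,"ty":0,"tz":-1,"turn":0},{"tx":0,"ty":0,"tz":-1,"turn":0}]' 62 6 | grep -E "posi|width"
python3 -m crank '[{"tx":0,"ty":0,"tz":-15,"turn":0},{"tx":0,"ty":0,"tz":-50,"turn":0},{"tx":40,"ty":-12,"tz":-80,"turn":2},{"tx":90,"ty":-30,"tz":-80,"turn":4},{"tx":150,"ty":-45,"tz":-80,"turn":6}]' 45 20 | grep posi
python3 -m crank '[{"tx":0,"ty":0,"tz":0,"turn":2},{"tx":0,"ty":0,"tz":0,"turn":4},{"tx":0,"ty":0,"tz":0,"turn":6},{"tx":0,"ty":0,"tz":0,"turn":8},{"tx":0,"ty":0,"tz":0,"turn":10}]' | grep posi
python3 -c "
from h import *
goto((.5046,.0077,.14),93.8)
for s in (-138,-45,45,136): stand('side',s)
p,d,m=grab('side','s3');cv2.imwrite('pics/s3c.png',cv2.resize(p[130:400,200:500,::-1],None,fx=2.5,fy=2.2))
P,d,m=grab('scene');Q=cr(cloud(d,m))
for s in (-138,-45,45,136):
  k=(abs(Q[...,1]-s)<45)&(abs(Q[...,0]-46)<9)&(Q[...,2]>104)&(Q[...,2]<120);print(s,np.percentile(Q[k][:,1],[2,98]).round(),np.median(Q[k][:,2]))"
```

```text
position: [0.6519, 0.0617, 0.1186]
ft_force: [-0.0, -0.2, 0.4]
position: [0.6523, 0.0618, 0.1182]
ft_force: [-0.8, -0.6, 2.3]
position: [0.6519, 0.0618, 0.1186]
grip_width: 0.703
position: [0.5052, 0.0053, 0.1998]
position: [0.5056, 0.0064, 0.1997]
at [0.5056 0.0064 0.1997] head 103.5 w 44.9 q [-1.02  0.03  0.99  1.89 -0.03  1.24  0.21]
go tx,ty,tz [ 1.4 -0.8 59.7] turn 1.94
(25, [36.0, 38.0, 40.0], 34) (35, [36.0, 39.0, 41.0], 47) (45, [37.0, 39.0, 40.0], 37) (55, [36.0, 38.0, 40.0], 38) (65, [36.0, 38.0, 40.0], 40) (75, [36.0, 38.0, 41.0], 48) (85, [37.0, 39.0, 41.0], 49) (95, [36.0, 39.0, 40.0], 40) (105, [36.0, 38.0, 40.0], 39) (115, [36.0, 45.0, 55.0], 117) 
(25, [37.0, 39.0, 40.0], 30) (35, [37.0, 39.0, 40.0], 35) (45, [37.0, 39.0, 41.0], 29) (55, [37.0, 38.0, 41.0], 33) (65, [36.0, 38.0, 40.0], 35) (75, [37.0, 39.0, 41.0], 40) (85, [38.0, 40.0, 41.0], 33) (95, [37.0, 39.0, 41.0], 34) (105, [37.0, 39.0, 41.0], 30) (115, [37.0, 46.0, 55.0], 100) 
(25, [36.0, 39.0, 40.0], 20) (35, [37.0, 40.0, 41.0], 32) (45, [38.0, 40.0, 41.0], 22) (55, [37.0, 39.0, 41.0], 33) (65, [37.0, 39.0, 40.0], 27) (75, [38.0, 39.0, 41.0], 32) (85, [38.0, 40.0, 41.0], 27) (95, [37.0, 39.0, 40.0], 28) (105, [37.0, 39.0, 40.0], 26) (115, [37.0, 46.0, 57.0], 82) 
(25, [37.0, 39.0, 41.0], 27) (35, [38.0, 39.0, 41.0], 26) (45, [38.0, 40.0, 41.0], 15) (55, [37.0, 39.0, 40.0], 15) (65, [38.0, 39.0, 41.0], 13) (75, [37.0, 39.0, 41.0], 17) (85, [38.0, 39.0, 41.0], 14) (95, [37.0, 39.0, 41.0], 15) (105, [38.0, 39.0, 41.0], 11) (115, [38.0, 48.0, 56.0], 45) 
-138 [-163. -115.] 111.79266375953034
-45 [-69. -20.] 112.02896254136697
45 [21. 69.] 112.00445669172909
136 [112. 160.] 112.14884975534056
```

View pics/s3c.png

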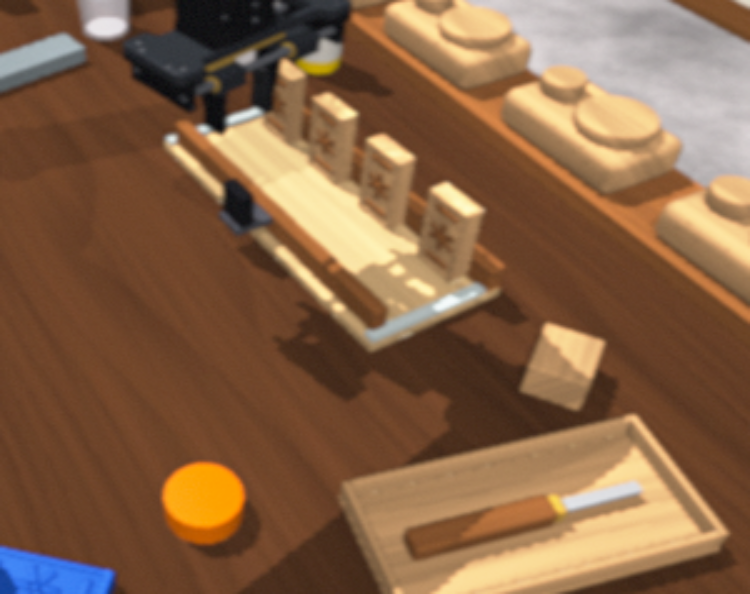

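All four panels stand in line along the rail, at (290,100), (335,135), (388,180) and (452,230). The gouge lies in the tray at (530,515). Next I take the fence grip at z = 74 mm, so the gripper body clears the panel tops, and slide the fence home.

```bash
python3 -m crank '[{"tx":1,"ty":-1,"tz":30,"turn":1.9},{"tx":1,"ty":-1,"tz":75,"turn":1.9},{"tx":1,"ty":-1,"tz":110,"turn":1.9},{"tx":1,"ty":-1,"tz":126,"turn":1.9},{"tx":1,"ty":-1,"tz":126,"turn":1.9}]' 45 20 | grep -E "posi|ft"
python3 -m crank '[{"tx":0,"ty":0,"tz":0,"turn":0},{"tx":0,"ty":0,"tz":0,"turn":0},{"tx":0,"ty":0,"tz":0,"turn":0},{"tx":0,"ty":0,"tz":0,"turn":0}]' 10 25 | grep -E "posi|ft|grip"
python3 -m crank '[{"tx":0,"ty":6,"tz":0,"turn":0},{"tx":0,"ty":14,"tz":0,"turn":0},{"tx":0,"ty":22,"tz":0,"turn":0},{"tx":0,"ty":30,"tz":0,"turn":0},{"tx":0,"ty":38,"tz":0,"turn":0}]' | grep -E "posi|ft"
python3 -m crank '[{"tx":0,"ty":7,"tz":0,"turn":0},{"tx":0,"ty":14,"tz":0,"turn":0},{"tx":0,"ty":20,"tz":0,"turn":0},{"tx":0,"ty":26,"tz":0,"turn":0},{"tx":0,"ty":31,"tz":0,"turn":0}]' | grep -E "posi|ft"
python3 -c "
from h import *
s,p,T=st();goto((.5893,.0133,p[2]),93.8);print(cr(p))
for s in (-138,-45,45,136): stand('side',s,20,55)"
```

```text
position: [0.5037, 0.0072, 0.0723]
ft_force: [-0.2, 0.5, -0.1]
position: [0.5056, 0.0078, 0.0733]
ft_force: [4.9, 0.3, -1.1]
grip_width: 0.189
grip_force: 25.0
position: [0.542, 0.0101, 0.0733]
ft_force: [-2.4, -0.3, 7.9]
position: [0.5729, 0.0121, 0.0733]
ft_force: [-3.3, -0.4, 6.0]
at [0.5729 0.0121 0.0733] head 94.3 w 15.9 q [-0.81  0.42  0.9   1.86 -0.38  1.05  0.31]
go tx,ty,tz [-0.1 16.5 -0. ] turn 0.1
[-27.51075448   1.23964516  73.30927262]
(60, [36.0, 38.0, 40.0], 41) (70, [36.0, 38.0, 40.0], 47) (80, [37.0, 39.0, 41.0], 43) (90, [37.0, 39.0, 40.0], 41) (100, [36.0, 38.0, 40.0], 50) (110, [37.0, 44.0, 55.0], 132) 
(60, [37.0, 39.0, 40.0], 36) (70, [37.0, 38.0, 40.0], 33) (80, [38.0, 39.0, 41.0], 37) (90, [38.0, 39.0, 40.0], 32) (100, [37.0, 38.0, 40.0], 36) (110, [37.0, 44.0, 55.0], 105) 
(60, [36.0, 39.0, 40.0], 11) (110, [47.0, 51.0, 55.0], 11)
```

```bash
python3 -m crank '[{"tx":0,"ty":5,"tz":0,"turn":0},{"tx":0,"ty":9,"tz":0,"turn":0},{"tx":0,"ty":12,"tz":0,"turn":0},{"tx":0,"ty":14,"tz":0,"turn":0},{"tx":0,"ty":14,"tz":0,"turn":0}]' | grep -E "posi|ft"
python3 -m crank '[{"tx":0,"ty":2,"tz":0,"turn":0},{"tx":0,"ty":3,"tz":0,"turn":0},{"tx":0,"ty":3,"tz":0,"turn":0}]' | grep -E "posi|ft"
python3 -m crank '[{"tx":0,"ty":1,"tz":0,"turn":0},{"tx":0,"ty":2,"tz":0,"turn":0},{"tx":0,"ty":2,"tz":0,"turn":0}]' | grep -E "posi|ft"
```

```text
position: [0.587, 0.0131, 0.0733]
ft_force: [-0.8, -1.7, 6.6]
position: [0.5898, 0.0133, 0.0733]
ft_force: [-1.6, -1.5, 6.6]
position: [0.5905, 0.0133, 0.0733]
ft_force: [-7.1, -1.5, 10.5]
```

Travel is 84.9 mm and the force is rising, so the fence is at its home stop. Release, retreat and check.

```bash
python3 -m crank '[{"tx":0,"ty":-1,"tz":0,"turn":0},{"tx":0,"ty":-1,"tz":0,"turn":0},{"tx":0,"ty":-1,"tz":0,"turn":0},{"tx":0,"ty":-1,"tz":0,"turn":0}]' 45 20 | grep -E "posi|grip"
python3 -m crank '[{"tx":0,"ty":0,"tz":-15,"turn":0},{"tx":0,"ty":0,"tz":-40,"turn":0},{"tx":0,"ty":0,"tz":-90,"turn":0},{"tx":0,"ty":-40,"tz":-130,"turn":0},{"tx":0,"ty":-100,"tz":-150,"turn":0}]' | grep -E "posi|grip"
python3 -m crank '[{"tx":0,"ty":0,"tz":0,"turn":0},{"tx":0,"ty":0,"tz":0,"turn":0}]' | grep time
python3 -c "
from h import *
P,d,m=grab('wrist');blobs(cloud(d,m),(.54,.64,-.05,.08),(.07,.095),20)
for c in ('scene','side'):
  P,d,m=grab(c,'end_'+c);C=cloud(d,m);Q=cr(C);blobs(C,(.54,.64,-.05,.08),(.07,.095),10)
  for s in (-138,-45,45,136):
    k=(abs(Q[...,1]-s)<45)&(abs(Q[...,0]-46)<12)&(Q[...,2]>106)&(Q[...,2]<120)
    print(s,np.percentile(Q[k][:,1],[2,98]).round(),np.percentile(Q[k][:,0],[5,50,95]).round(),np.median(Q[k][:,2]).round(1))
p=cv2.imread('pics/end_side.png');cv2.imwrite('pics/endc.png',cv2.resize(p[110:400,160:500],None,fx=2.2,fy=2))
"
```

```text
position: [0.5908, 0.0143, 0.0725]
grip_width: 0.49
grip_force: 0.0
position: [0.5002, 0.0064, 0.2243]
grip_width: 0.517
grip_force: 0.0
time: 62.82
[635.4  58.7] [42.5  3.7] -86.7 0.0816 835
[588.7  13. ] [36.5 16.1] -86.3 0.0859 1061
[638.9  -5.7] [6.4 2.1] 89.9 0.0835 91
[593.   10.9] [34.7 16.9] -85.7 0.0843 97
-138 [-163. -115.] [40. 48. 57.] 112.0
-45 [-69. -21.] [40. 49. 57.] 111.9
45 [21. 69.] [40. 49. 57.] 111.8
136 [112. 160.] [40. 48. 57.] 111.6
[636.1  56.6] [46.3  5.8] -87.6 0.0824 88
[588.8   9.2] [37.1 16.6] -85.7 0.0852 128
[638.3  -8. ] [6.4 2.1] 86.3 0.0828 11
-138 [-165. -115.] [37. 45. 56.] 112.8
-45 [-71. -21.] [37. 44. 56.] 112.6
45 [19. 69.] [37. 46. 56.] 112.8
136 [109. 156.] [38. 47. 56.] 112.5
```

View pics/endc.png

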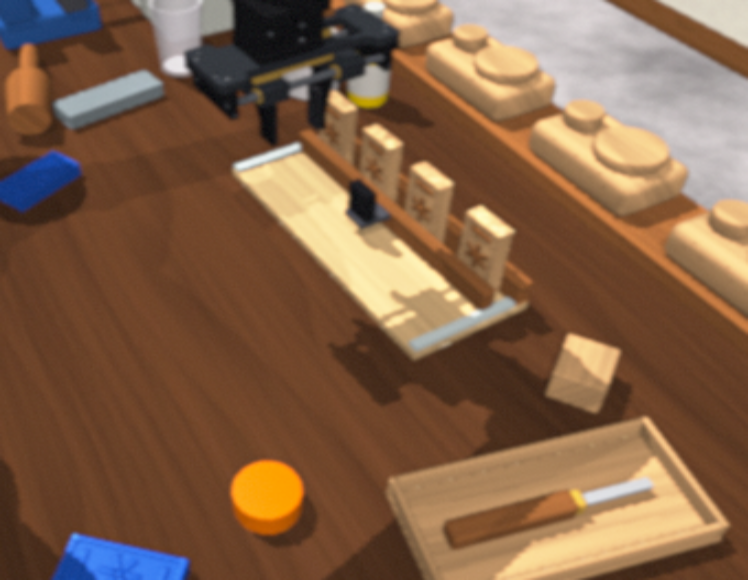

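The final picture shows the fence home with its grip at (362,200), four panels upright behind it, the gouge in the tray at (550,510), and the robot clear of everything. The fence moved 84.3 mm of its 85 mm travel. I hand in.

```bash
python3 -c "
from bench import ctrl
print(ctrl.close_job())"
```

```text
the job is handed in; nothing more can be done
None
```

The job is handed in (no verdict came back): the gouge lies in the tray, all four panels stand upright against the rail, and the fence is home by camera measurement, though one panel dropped about 3 cm onto the bench when the grip slackened and was picked up again.

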